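# Crack a walnut for pattern stamps

## Robot

A 7-joint arm with a two-finger parallel gripper is mounted at the origin on the work surface. World frame = base frame: x ahead of the robot, y to its left, z up, the work surface at z = 0. Lengths are in m, angles in degrees, forces in N, time in s.
With the tool pointing down it reaches from about 0.4 to 0.85 m from the base axis. Payload 10.4 kg.
Tool frame: the origin (TCP) lies between the finger pads; the fingertips stand 14 mm ahead of it and the grasp point (between the pads) lies 5 mm behind it (arm.tip_extent is the distance from the TCP to the fingertips, in m); z points along the fingers, y is the direction in which the jaws open and shut (so a half turn about z gives the same grasp; the last joint's range is limited). The gripper opens to 87 mm and grips with 3 to 60 N. Pads are 19 mm wide; open, the fingers measure 117 mm over their backs; the gripper's body (75 mm by 190 mm) begins 51 mm behind the grasp point.
Start: joints at [-75.608, 19.034, -3.707, 83.658, 1.238, 77.344, -5.071], TCP at [0.169, 0.602, 0.237] pointing down, gripper open.
Joint ranges: [-148.97, 148.97], [-28.65, 121.19], [-84.17, 76.75], [9.2, 138.47], [-72.65, 252.65], [3.7, 117.97], [-149.18, 149.18]. Speed limits (degrees/s): [127.2, 127.2, 159.86, 159.86, 180, 180, 180].

## Interface

Orientations are given as [roll, pitch, yaw] about the fixed x, y, z axes, in that order (R = Rz(yaw) Ry(pitch) Rx(roll)).
In Python, from plant import arm gives the robot as it stands.
- The arm moves only by the tool move_arm, never from a script. Its argument "deltas" is a list of rows, each an object with "angular": the turn, a rotation vector about the tool's x, y, z in rad, a list of three; "translation": the shift along the tool's x, y, z in mm, a list of three; "claw": the finger opening in mm, from 0 to 87. A call has 1 to 20 rows; each row shifts and turns the commanded pose from where the row before left it, along the tool's axes as they then stand; what a row does not reach is not made up. A row lasts 1/10 s, in which the tool goes at most 50 mm and 8.59 degrees, less where a joint would pass 70% of its speed; a pose out of reach is approached as far as the arm can. A call with a gripper value outside its range is refused whole. The fingers move at their own pace and stop on an object; "squeeze" is the grip in N (left out, the last holds). Time passes only in rows, so rows that do not move let the fingers close. It gives the time, the measured TCP pose, the force and the opening at its end, in the units of the state.
- arm.read_state(): the state, without advancing time (a new reading comes with each control period).
- arm.get_image(name): name is "scene" or "top"; returns a dict with "color" (420x560x3 uint8, red, green, blue), "fx", "fy", "cx", "cy" (pixels), "rvec" (rotation vector, rad) and "tvec" (3), from world to camera coordinates, as OpenCV has them. Camera axes: x right, y down, z forward; pixel columns grow to the right and rows downward; lengths in m; the calibration is good to about 2 mm. A picture is of the moment at which its call begins. There is no depth.
- arm.close_job(): hands the job in, once; it reports no verdict.
Trained networks look in a picture, given as the dict that the camera call returned (one of the last four; its "shot" number tells which), for a name from the list of things; names that differ only in an ending like _2 or _b are one class to them, and where a whole thing is asked for, a point or a joint stands for the part that bears it (a point fixed in the world has none). Each returns a list of dicts, best first, with "score" (0 to 1); they miss things now and then, are a little off and sometimes report something else, mostly with a low value. They report only what shows in the picture. A call takes as long as a camera call. They do not tell look-alikes from the thing itself.
- arm.outline_of(picture, target): "region" (420x560 bool, what is visible of it) and "rect" ([centre column, centre row, width, height] in pixels, round what is visible of it).
The state is a dict: "time_s": time; "joint_positions": joint angles; "joint_vel": joint speeds; "effort": joint torques, N m; "position": TCP position; "tool_rot": TCP orientation; "contact_force": force on the tool from outside, world axes, zero at the start; "moment": the same for the moment, N m; "grip_width": finger opening in m.
Only numpy, scipy, OpenCV 4.12 (cv2) and the standard library are available. Lean on these libraries where they do the work, as an engineer would, in place of code of your own. Each camera call takes 0.05 s, during which the arm holds its last target.

## Task

Stand the walnut between the jaws of the nutcracker with its two cheeks towards the jaws and let go of it, then squeeze the two wooden handles together slowly, only until you feel the shell give, so that it is cracked but the kernel inside is not crushed. Then release the handles so they spring open, and leave the cracked nut between the jaws. Do not pinch the nut hard with the fingers, and leave the cup, the dish and the wooden modelling tool alone.

Things in the scene. Friction and masses are not known exactly. Their poses are not given: they have to be found in the camera images.
- walnut_mid (a point): Middle of the walnut, 20 mm above the table: a light brown nut, about 50 g, standing on its flat stem end, tip up; 38 mm across along its own x, 40 mm high along z. A proud seam ridge 8 mm wide runs round it in its x-z plane; the two domed cheeks look along its +y and -y. It may be held along x by the ridge with 6 to 10 N; only a squeeze across the cheeks breaks it.
- walnut: The same walnut, origin at the centre of its underside, same axes. Across the cheeks (y) it measures anything from 31 to 38 mm, as nuts differ; the middle of that width lies within 2.5 mm of the origin.
- walnut_shell (a joint): How far a cheek is pressed in, m: 0 whole, up to 0.002 just before it cracks; as the shell gives it jumps to about 0.004 and stays there (cracked); above 0.005 the kernel is crushed. A steady push strong enough to break the shell also crushes the kernel.
- jaws (a point): Middle between the jaws, 20 mm above the table, 62 mm from the pins: the walnut's middle belongs here, its x along this x (either way round). x points from the handles to the yoke, y from the right lever to the left one, z up. The toothed jaws are 38 mm long, 37 mm high, 44 mm apart when open; fore and aft of the nut there is free room for fingers: 44 mm wide, 33 mm from nut to yoke.
- handles (a point): Middle between the two handles, 130 mm from the pins, 19 mm above the table, axes as for the jaws: the handles lie along x and close along y. Round light wood, 16 mm thick, from 100 to 182 mm from the pins; open, 70 mm over their outer sides here. A light spring (1 to 2 N on each) holds them open. The jaws meet the nut at an outer width of about 58 to 43 mm, depending on the nut.
- nutcracker: Loose steel hand tool, 0.4 kg, lying flat: a yoke with two upright pins 54 mm apart, and from them two levers 182 mm long, side by side, each with a jaw and a wooden handle. Origin on the table midway between the pins, axes as for the jaws.
- lever_left (a joint): Angle of the left (+y) lever, rad: 0 fully open, growing as it closes. Squeezed at the handles point, once the jaws have met the nut the force on each handle climbs over 6 to 11 mm of outer width to a peak of about 12 to 19 N, then drops at once to 2 to 4 N as the shell gives. Some 3 mm of closing beyond that, or again more than about 6 N, crushes the kernel.
- lever_right (a joint): Angle of the right (-y) lever, rad: 0 fully open, growing as it closes. Both levers swing freely and the tool can slide, so that they settle evenly between closing fingers.
- pinch_cup: Bystander: a small terracotta cup, 64 mm across, 46 mm high; origin under its centre.
- clay_dish: Bystander: a dark brown clay dish, 90 mm across, 30 mm high; origin under its centre.
- modelling_tool: Bystander: a flat wooden modelling tool lying on the table, 180 mm long, 10 mm high; origin under its middle.
Things that resemble listed ones, but are neither listed nor needed, are in the scene too. There is more than one size of the nutcracker; the job needs the middle-sized. There is more than one size of the walnut; the job needs the larger.

How it is judged (in metres and radians):
On the way, in this order (a step that is already met when the one before it is completed fails the run):
1. the whole walnut stands between the jaws, let go (x of walnut_mid in the frame of jaws between -0.01 and 0.01 m and y of walnut_mid in the frame of jaws between -0.012 and 0.012 m and z of walnut_mid in the frame of jaws between -0.008 and 0.012 m and value of joint walnut_shell below 0.001 m and angle between walnut_mid's own z axis and vertical below 0.25 rad and contact force between the fingers and walnut below 0.2 N), for 0.2 s.
2. the shell cracks between the jaws (x of walnut_mid in the frame of jaws between -0.013 and 0.013 m and y of walnut_mid in the frame of jaws between -0.012 and 0.012 m and z of walnut_mid in the frame of jaws between -0.008 and 0.012 m and value of joint walnut_shell above 0.0034 m and contact force between the fingers and walnut below 0.2 N), for 0.1 s.
At the end, for the whole second after the job is handed in: The walnut is cracked (a cheek pressed in by 3.4 to 5 mm), at rest between the jaws of the nutcracker (its middle within 18 mm along the levers and 12 mm across of the middle of the jaws), which lies flat with both levers sprung open to within 0.03 rad (x of walnut_mid in the frame of jaws between -0.018 and 0.018 m and y of walnut_mid in the frame of jaws between -0.012 and 0.012 m and z of walnut_mid in the frame of jaws between -0.008 and 0.012 m and value of joint walnut_shell between 0.0034 and 0.005 m and value of joint each of lever_left, lever_right below 0.03 rad and angle between nutcracker's own z axis and vertical below 0.1 rad and linear speed of walnut below 0.02 m/s); the robot touches nothing.
It fails at once if the kernel is crushed (cheek pressed in by more than 5 mm) (value of joint walnut_shell above 0.005 m).
It fails at once if the fingers squeeze the walnut with more than 20 N (contact force between the fingers and walnut above 20 N).
It fails at once if the cup, the dish or the modelling tool is moved by more than 30 mm (distance of any of pinch_cup, clay_dish, modelling_tool from where it was at the start of the episode above 0.03 m).
It also fails if it takes over 64 s, if anything falls off the work surface, if the arm or the gripper's body presses on something with over 40 N, if the wrist force passes 120 N, or if a joint passes its speed limit or range.

## Working session

There is one attempt and no reset: what is moved stays moved. The work goes in short steps, Python scripts to look and compute and a tool call to move; the robot and the scene stay as the last step left them, time stands still between calls to the robot, and variables do not carry over. Pictures are saved under pics/ and viewed, and the job is handed in when it is done.

Besides the shell and the picture viewer there is one more tool, called by a JSON object that holds its "name" and its "arguments", one argument or row to a line. move_arm: Moves the arm, as the interface text tells. Its arguments: {"type":"object","properties":{"deltas":{"type":"array"},"squeeze":{"type":"number"}},"required":["deltas"]}

```bash
mkdir -p pics; ls; python3 - <<'E'
from plant import arm
import cv2
s=arm.read_state();print(s)
for n in("scene","top"):
    p=arm.get_image(n)
    cv2.imwrite(f"pics/{n}0.png",p["color"][:,:,::-1])
    print(n,{k:v for k,v in p.items() if k!="color"})
    for t in("walnut","nutcracker","pinch_cup","clay_dish","modelling_tool"):
        for d in arm.outline_of(p,t): print(n,t,round(d["score"],2),d["rect"],d["region"].sum())
E
```

```text
pics
{'time_s': 0.0, 'joint_positions': array([-75.60811506,  19.07185118,  -3.70591244,  83.70569269,
         1.23969631,  77.34459467,  -5.07072138]), 'joint_vel': array([-0.01115147, -0.07749038,  0.0494635 ,  0.0226606 ,  0.0100067 ,
        0.12948214,  0.02280874]), 'effort': array([ 1.60714603e-04, -6.23236370e+01,  2.48915702e-02, -3.89915729e+01,
       -6.13127556e-02,  3.93117161e-02,  1.23776317e-04]), 'position': array([0.16891401, 0.60135497, 0.23575785]), 'tool_rot': array([-1.79917993e+02,  6.28933351e-03,  1.64313791e+02]), 'contact_force': array([-0.99817905, -0.88654709, -0.29014317]), 'moment': array([0.00101535, 0.03941899, 0.0152861 ]), 'grip_width': 0.08678532195386922}
scene {'fx': 394.8465596699047, 'fy': 394.8465596699047, 'cx': 273.70546625577344, 'cy': 206.6286831966743, 'rvec': array([ 0.78804933,  2.40178566, -1.34212867]), 'tvec': array([ 0.4711233 , -0.10206999,  1.28942598]), 'shot': 1}
scene walnut 0.63 [373.9, 292.2, 18.0, 17.7] 245
scene walnut 0.46 [343.0, 306.0, 13.8, 18.7] 170
scene nutcracker 0.82 [305.1, 162.9, 57.1, 38.4] 941
scene nutcracke
[... 235 characters left out ...]
5, 26.8] 888
scene modelling_tool 0.73 [207.8, 182.3, 48.7, 19.4] 147
top {'fx': 468.3952954733284, 'fy': 468.3952954733284, 'cx': 279.8418526469272, 'cy': 202.77435786073798, 'rvec': array([ 2.207632  , -2.15872819,  0.08131521]), 'tvec': array([-0.06184153,  0.53301754,  1.21130103]), 'shot': 2}
top walnut 0.67 [155.7, 171.6, 3.0, 11.3] 98
top walnut 0.48 [150.8, 200.1, 15.2, 10.9] 164
top nutcracker 0.92 [358.0, 307.6, 110.3, 70.5] 2038
top nutcracker 0.6 [311.9, 105.8, 42.9, 57.7] 538
top nutcracker 0.56 [327.1, 193.5, 49.5, 77.8] 906
top nutcracker 0.45 [339.6, 197.5, 22.4, 61.8] 307
top pinch_cup 0.73 [206.1, 226.8, 25.7, 22.3] 474
top modelling_tool 0.61 [403.1, 195.8, 12.9, 63.1] 271
```

View pics/scene0.png

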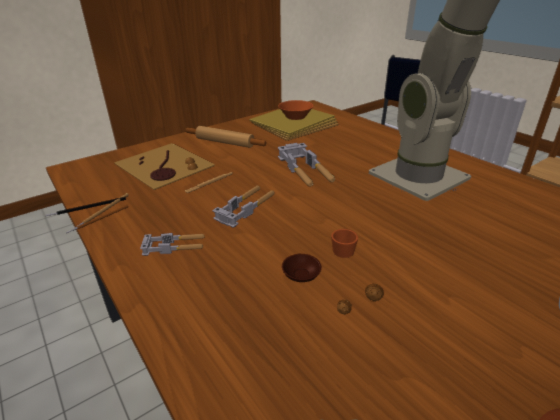

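View pics/top0.png

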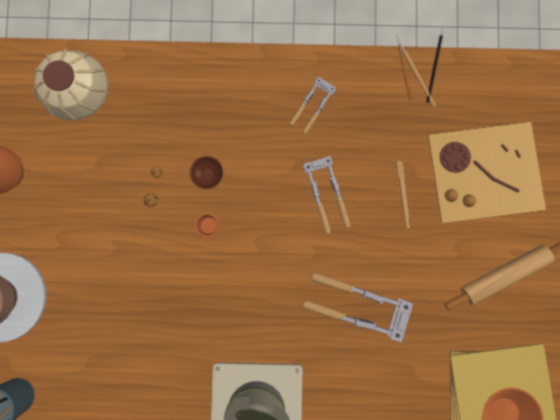

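The nutcrackers are, in the top view, small at (313,105), middle at (327,195) and large at (358,308). The walnuts are at (151,200), the larger and nearer the robot, and at (156,172). I'll zoom in on both.

```bash
cat > h.py <<'E'
import numpy as np,cv2
from plant import arm
def ray(p,u,v,z):
    R=cv2.Rodrigues(p["rvec"])[0];t=p["tvec"]
    d=R.T@np.array([(u-p["cx"])/p["fx"],(v-p["cy"])/p["fy"],1]);c=-R.T@t
    return c+d*(z-c[2])/d[2]
def proj(p,X):
    K=np.array([[p["fx"],0,p["cx"]],[0,p["fy"],p["cy"]],[0,0,1]])
    return cv2.projectPoints(np.array(X,float).reshape(-1,3),p["rvec"],p["tvec"],K,None)[0].reshape(-1,2)
def crop(p,u0,v0,w,h,k,fn):
    im=p["color"][v0:v0+h,u0:u0+w,::-1]
    cv2.imwrite("pics/"+fn,cv2.resize(im,None,fx=k,fy=k,interpolation=cv2.INTER_CUBIC))
E
python3 - <<'E'
from h import *
t=arm.get_image("top");s=arm.get_image("scene")
crop(t,290,145,75,100,6,"t_nc.png");crop(t,130,155,50,60,8,"t_w.png")
crop(s,205,175,80,60,9,"s_nc.png");crop(s,325,270,70,55,9,"s_w.png")
for d in arm.outline_of(t,"walnut"):
    print("t",d["rect"],ray(t,*d["rect"][:2],.02).round(4))
for d in arm.outline_of(s,"walnut"):
    print("s",d["rect"],ray(s,*d["rect"][:2],.02).round(4))
for uv in [(308,165),(329,160),(327,230),(347,225)]: print(uv,ray(t,*uv,.02).round(4))
print(ray(t,206,225,.04),ray(t,206,172,.03))
E
```

```text
t [151.8, 200.9, 11.7, 13.4] [0.5317 0.2867 0.02  ]
s [372.9, 290.9, 18.1, 14.5] [0.5331 0.2888 0.02  ]
s [343.2, 306.3, 11.6, 13.2] [0.6123 0.2831 0.02  ]
(308, 165) [ 0.6361 -0.1221  0.02  ]
(329, 160) [ 0.6507 -0.1774  0.02  ]
(327, 230) [ 0.4656 -0.1749  0.02  ]
(347, 225) [ 0.4798 -0.2271  0.02  ]
[0.47110025 0.13898784 0.04      ] [0.60999716 0.14529478 0.03      ]
```

```bash
cd pics; python3 -c "
import cv2,numpy as np
a=cv2.imread('t_nc.png');b=cv2.imread('t_w.png');print(a.shape,b.shape)
o=np.zeros((600,800,3),np.uint8);o[:600,:300]=a[:600,:300] if 0 else cv2.resize(a,(300,400)).repeat(1,0)[:400] if 0 else 0
c=np.zeros((600,450,3),np.uint8)
"
```

```text
(600, 450, 3) (480, 400, 3)
```

View pics/t_nc.png

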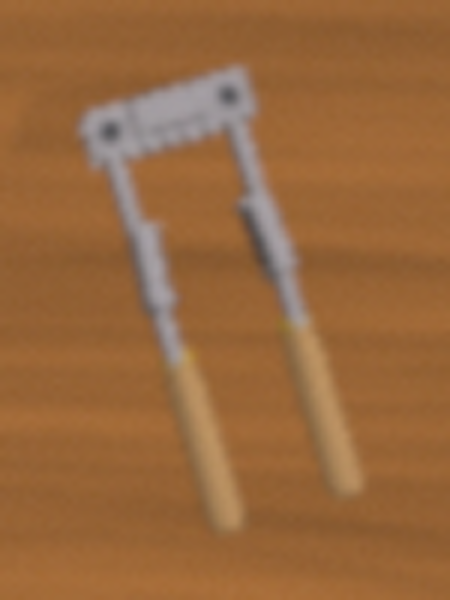

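View pics/t_w.png

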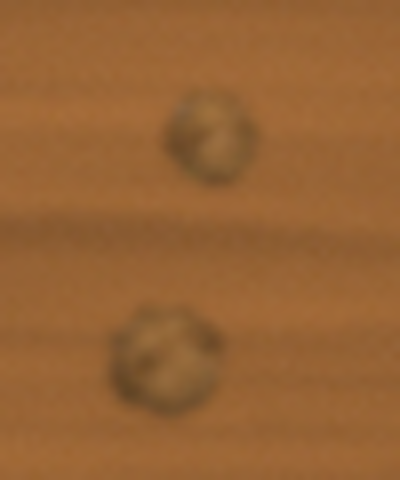

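View pics/s_nc.png

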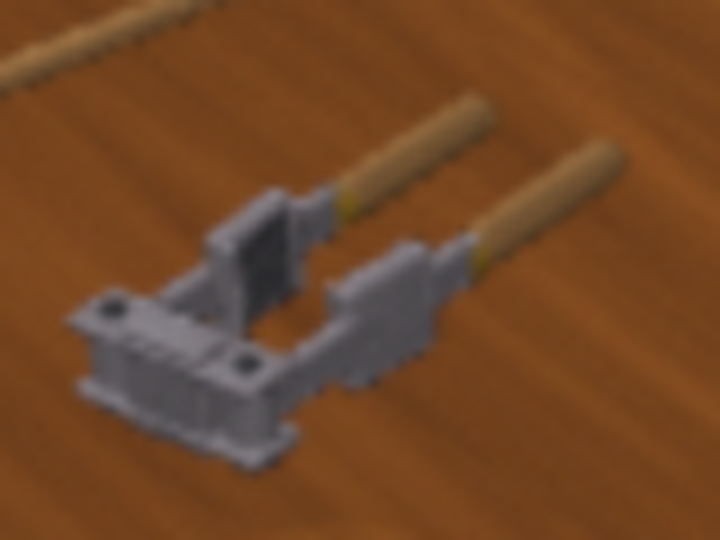

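View pics/s_w.png

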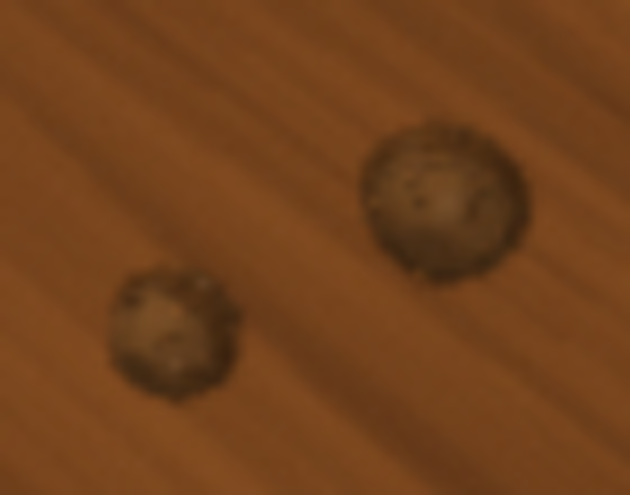

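```bash
python3 - <<'E'
from h import *
o=[]
for n,(u,v,w,h) in (("top",(138,188,28,26)),("scene",(358,276,32,30))):
    A=0
    for i in range(6):
        p=arm.get_image(n);A=A+p["color"].astype(float)
    A/=6
    c=A[v:v+h,u:u+w,::-1]
    np.save(n+"_avg.npy",A)
    c=(c-c.min((0,1)))/(c.max((0,1))-c.min((0,1)))*255
    o.append(cv2.resize(c.astype(np.uint8),(400,400*h//w),interpolation=cv2.INTER_CUBIC))
m=max(x.shape[0] for x in o)
o=[cv2.copyMakeBorder(x,0,m-x.shape[0],0,0,0) for x in o]
cv2.imwrite("pics/wavg.png",np.hstack(o))
E
```

```text
(no output)
```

View pics/wavg.png

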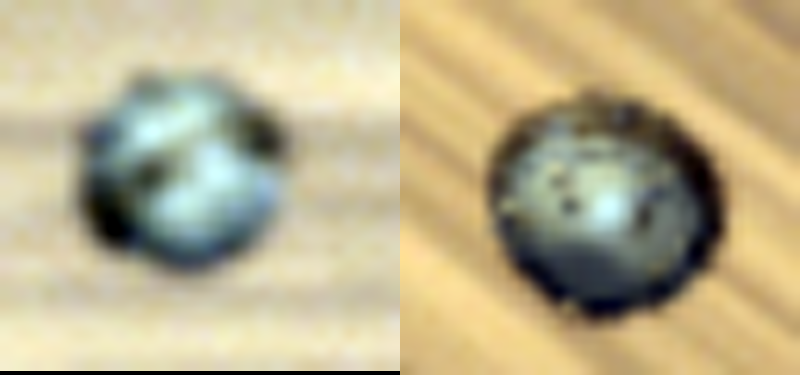

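```bash
python3 - <<'E'
from h import *
W=np.array([.532,.2875]);o=[]
for z in (.02,.038):
  for n in("top","scene"):
    p=arm.get_image(n);A=np.load(n+"_avg.npy").astype(np.float32)
    # patch: right=-y, up=+x, 60mm -> 390px
    g=np.linspace(-.03,.03,390)
    X=np.stack([W[0]-np.repeat(g[:,None],390,1),W[1]-np.repeat(g[None],390,0),np.full((390,390),z)],-1)
    uv=proj(p,X).reshape(390,390,2).astype(np.float32)
    c=cv2.remap(A,uv[...,0],uv[...,1],cv2.INTER_CUBIC)[:,:,::-1]
    c=(c-c.min((0,1)))/(c.max((0,1))-c.min((0,1)))*255
    o.append(cv2.resize(c.astype(np.uint8),(300,300)))
cv2.imwrite("pics/warp.png",np.vstack([np.hstack(o[:2]),np.hstack(o[2:])]))
E
```

```text
(no output)
```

View pics/warp.png

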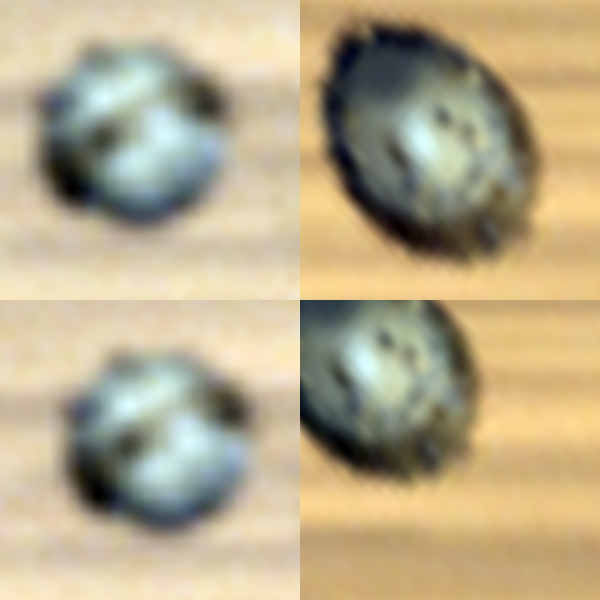

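```bash
python3 - <<'E'
from h import *
A=np.load("top_avg.npy");p=arm.get_image("top")
u0,v0=138,188
c=cv2.resize(A[v0:v0+26,u0:u0+28].astype(np.float32),None,fx=8,fy=8,interpolation=cv2.INTER_CUBIC)
s=c[...,0]-c[...,2]
bg=np.median(np.r_[s[:32].ravel(),s[-32:].ravel()])
print(bg,s.min())
for th in(15,20,25,30):
    m=(s<bg-th).astype(np.uint8)
    n,l,st,ce=cv2.connectedComponentsWithStats(m);k=1+st[1:,4].argmax()
    ys,xs=np.nonzero(l==k);C=np.cov(np.c_[xs,-ys].T);w,V=np.linalg.eigh(C)
    ct,(hull)=cv2.findContours((l==k).astype(np.uint8),0,2);r=cv2.minAreaRect(ct[0])
    u,v=xs.mean()/8+u0-.44,ys.mean()/8+v0-.44
    print(th,2*np.sqrt(w)*2/8*2.5,np.degrees(np.arctan2(V[1,1],V[0,1])),ray(p,u,v,.02).round(4),r)
# darkness-based
g=c.mean(2);yy,xx=np.mgrid[:g.shape[0],:g.shape[1]]
mm=(l==k);th=[]
cx,cy=xs.mean(),ys.mean()
for a in range(0,360,15):
    R=np.linspace(40,58,10) ;q=[g[int(round(cy-r*np.sin(np.radians(a)))),int(round(cx+r*np.cos(np.radians(a))))] for r in np.linspace(30,50,10)]
    th.append((a,round(float(np.mean(q)))))
print(th)
s=arm.get_image("scene");R=cv2.Rodrigues(s["rvec"])[0];print("cam",-R.T@s["tvec"],arm.read_state()["time_s"])
E
```

```text
100.82303 61.706745
15 [34.64296496 41.08662651] -175.81989476473052 [0.5326 0.2918 0.02  ] ((98.5933609008789, 98.97509765625), (116.2096939086914, 107.68265533447266), 11.633633613586426)
20 [20.57445219 39.05375301] 152.0374132204494 [0.5282 0.2955 0.02  ] ((89.73788452148438, 115.18611145019531), (110.9533920288086, 68.60720825195312), 27.149681091308594)
25 [16.70235154 35.79209051] 146.452590998458 [0.5272 0.2971 0.02  ] ((84.81182098388672, 119.01204681396484), (104.29198455810547, 55.99946975708008), 34.2156982421875)
30 [ 9.2033576  29.91953584] 155.43418593766978 [0.5247 0.2981 0.02  ] ((87.41179656982422, 128.65646362304688), (85.08731842041016, 30.96055793762207), 23.2945613861084)
[(0, 91), (15, 98), (30, 104), (45, 100), (60, 92), (75, 89), (90, 92), (105, 89), (120, 83), (135, 83), (150, 88), (165, 92), (180, 97), (195, 100), (210, 101), (225, 100), (240, 100), (255, 100), (270, 100), (285, 99), (300, 97), (315, 91), (330, 84), (345, 83)]
cam [1.04099445 0.66559574 0.60688359] 1.7
```

```bash
python3 - <<'E'
from h import *
o=[]
for n,(u,v,w,h) in (("top",(141,190,22,22)),("scene",(361,278,26,26))):
    A=np.load(n+"_avg.npy")[v:v+h,u:u+w]
    for f in (A.mean(2),A[...,0]-A[...,2]):
        f=(f-f.min())/(f.max()-f.min())*255
        o.append(cv2.resize(f.astype(np.uint8),(300,300),interpolation=cv2.INTER_LANCZOS4))
cv2.imwrite("pics/ch.png",np.vstack([np.hstack(o[:2]),np.hstack(o[2:])]))
E
```

```text
(no output)
```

View pics/ch.png

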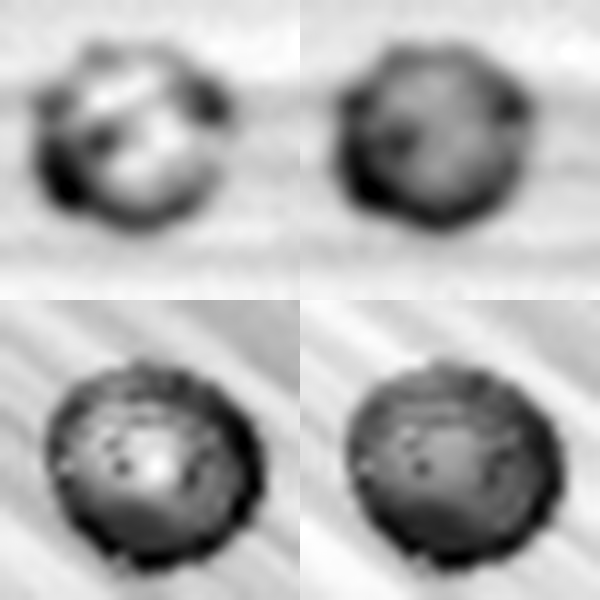

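```bash
python3 - <<'E'
from h import *
t=arm.get_image("top");s=arm.get_image("scene")
print(ray(t,150.5,199.5,.02),ray(s,373.9,291.9,.02),ray(t,150.5,199.5,.025))
# nutcracker: crop 6x from (290,145): pins, handle ends ; zs
for nm,uv,z in [("pinL",(111,131),.03),("pinR",(228,94),.03),("pinL",(111,131),.04),("pinR",(228,94),.04),("hL0",(177,358),.025),("hL1",(229,530),.025),("hR0",(298,323),.025),("hR1",(350,492),.025)]:
    print(nm,z,ray(t,290+uv[0]/6-.42,145+uv[1]/6-.42,z).round(4))
for nm,uv,z in [("pinL",(247,363),.03),("pinR",(112,307),.03),("pinL",(247,363),.04),("pinR",(112,307),.04),("hL0",(476,255),.02),("hL1",(612,160),.019),("hR0",(342,205),.02),("hR1",(482,112),.019)]:
    print("s",nm,z,ray(s,205+uv[0]/9-.45,175+uv[1]/9-.45,z).round(4))
E
```

```text
[0.5352677  0.29029258 0.02      ] [0.53363541 0.2920646  0.02      ] [0.53488995 0.28890223 0.025     ]
pinL 0.03 [ 0.6308 -0.1218  0.03  ]
pinR 0.03 [ 0.6482 -0.1727  0.03  ]
pinL 0.04 [ 0.6292 -0.1212  0.04  ]
pinR 0.04 [ 0.6466 -0.1717  0.04  ]
hL0 0.025 [ 0.5323 -0.1526  0.025 ]
hL1 0.025 [ 0.458  -0.1764  0.025 ]
hR0 0.025 [ 0.5488 -0.2052  0.025 ]
hR1 0.025 [ 0.4756 -0.2288  0.025 ]
s pinL 0.03 [ 0.626  -0.1263  0.03  ]
s pinR 0.03 [ 0.6429 -0.1787  0.03  ]
s pinL 0.04 [ 0.6332 -0.1126  0.04  ]
s pinR 0.04 [ 0.6498 -0.1641  0.04  ]
s hL0 0.02 [ 0.529  -0.1498  0.02  ]
s hL1 0.019 [ 0.4589 -0.1739  0.019 ]
s hR0 0.02 [ 0.5463 -0.2025  0.02  ]
s hR1 0.019 [ 0.4749 -0.2276  0.019 ]
```

{"name": "move_arm", "arguments": {
  "deltas": [
    {"angular": [0, 0, -0.1446], "translation": [0, 0, 0], "claw": 64},
    {"angular": [0, 0, -0.1446], "translation": [0, 0, 0], "claw": 64},
    {"angular": [0, 0, -0.1446], "translation": [0, 0, 0], "claw": 64},
    {"angular": [0, 0, -0.1446], "translation": [0, 0, 0], "claw": 64},
    {"angular": [0, 0, -0.1446], "translation": [0, 0, 0], "claw": 64},
    {"angular": [0, 0, -0.1446], "translation": [0, 0, 0], "claw": 64},
    {"angular": [0, 0, 0], "translation": [-12.9, -46.2, 0], "claw": 64},
    {"angular": [0, 0, 0], "translation": [-12.9, -46.2, 0], "claw": 64},
    {"angular": [0, 0, 0], "translation": [-12.9, -46.2, 0], "claw": 64},
    {"angular": [0, 0, 0], "translation": [-12.9, -46.2, 0], "claw": 64},
    {"angular": [0, 0, 0], "translation": [-12.9, -46.2, 0], "claw": 64},
    {"angular": [0, 0, 0], "translation": [-12.9, -46.2, 0], "claw": 64},
    {"angular": [0, 0, 0], "translation": [-12.9, -46.2, 0], "claw": 64},
    {"angular": [0, 0, 0], "translation": [-12.9, -46.2, 0], "claw": 64},
    {"angular": [0, 0, 0], "translation": [-12.9, -46.2, 0], "claw": 64},
    {"angular": [0, 0, 0], "translation": [-12.9, -46.2, 0], "claw": 64},
    {"angular": [0, 0, 0], "translation": [0, 0, 40], "claw": 64},
    {"angular": [0, 0, 0], "translation": [0, 0, 40], "claw": 64},
    {"angular": [0, 0, 0], "translation": [0, 0, 20], "claw": 64},
    {"angular": [0, 0, 0], "translation": [0, 0, 0], "claw": 64}
  ],
  "squeeze": 7
}}

```text
time_s: 3.8
position: [0.5327, 0.29, 0.1333]
tool_rot: [180.0, -0.3, -146.0]
contact_force: [-0.3, 0.2, -0.1]
grip_width: 0.0641
```

{"name": "move_arm", "arguments": {
  "deltas": [
    {"angular": [0, 0, 0], "translation": [0, 0, 35], "claw": 64},
    {"angular": [0, 0, 0], "translation": [-1.4, -0.5, 35], "claw": 64},
    {"angular": [0, 0, 0], "translation": [0, 0, 0], "claw": 64}
  ]
}}

```text
time_s: 4.1
position: [0.534, 0.2905, 0.0638]
tool_rot: [180.0, -0.3, -146.0]
contact_force: [-0.3, 0.8, -0.0]
grip_width: 0.0639
```

```bash
python3 - <<'E'
from h import *
t=arm.get_image("top");s=arm.get_image("scene")
a=cv2.resize(t["color"][170:230,115:195,::-1],None,fx=5,fy=5,interpolation=2);b=cv2.resize(s["color"][240:320,330:420,::-1],None,fx=4.4,fy=4.4,interpolation=2)
h=max(a.shape[0],b.shape[0]);f=lambda x:cv2.copyMakeBorder(x,0,h-x.shape[0],0,0,0)
cv2.imwrite("pics/g1.png",np.hstack([f(a),f(b)]))
st=arm.read_state();print(st["position"],st["tool_rot"])
E
```

```text
[0.53641041 0.29175264 0.0682064 ] [ 1.79999631e+02  5.17945152e-02 -1.45977466e+02]
```

View pics/g1.png

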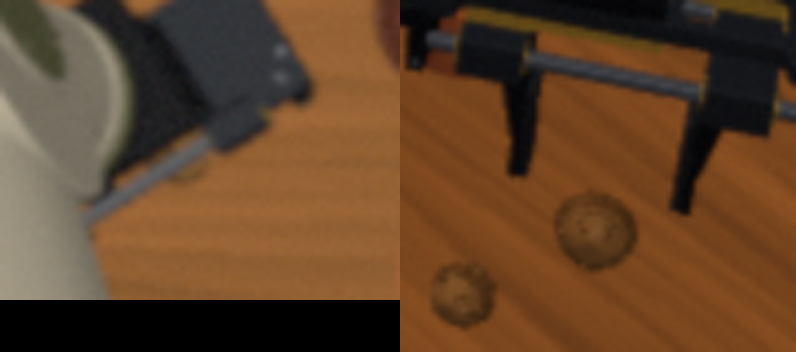

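{"name": "move_arm", "arguments": {
  "deltas": [
    {"angular": [0, 0, 0], "translation": [0, 0, 10], "claw": 64},
    {"angular": [0, 0, 0], "translation": [0, 0, 0], "claw": 64},
    {"angular": [0, 0, 0], "translation": [0, 0, 0], "claw": 64}
  ]
}}

```text
time_s: 4.5
position: [0.5362, 0.2916, 0.0574]
tool_rot: [180.0, 0.1, -146.0]
contact_force: [-0.4, 0.1, 0.2]
grip_width: 0.0637
```

```bash
python3 - <<'E'
from h import *
for i in range(3):
    st=arm.read_state();print(st["position"],st["joint_vel"].round(2),st["contact_force"])
    s=arm.get_image("scene")
E
```

```text
[0.53616038 0.29161579 0.0574077 ] [-0.05 -0.04  0.01 -0.08  0.01 -0.06 -0.01] [-0.35782271  0.1118198   0.21256062]
[0.53619978 0.29161675 0.05740994] [-0.01  0.06 -0.01  0.06 -0.   -0.16 -0.08] [ 0.69516296 -0.26267037 -0.22533113]
[0.5361704  0.29157832 0.05730678] [ 0.01  0.15 -0.03  0.11  0.05 -0.15  0.02] [-0.56169559  0.73137071  1.54595699]
```

{"name": "move_arm", "arguments": {
  "deltas": [
    {"angular": [0, 0, 0], "translation": [1.5, 0, 15], "claw": 64},
    {"angular": [0, 0, 0], "translation": [0, 0, 15], "claw": 64},
    {"angular": [0, 0, 0], "translation": [0, 0, 8], "claw": 64},
    {"angular": [0, 0, 0], "translation": [0, 0, 0], "claw": 64},
    {"angular": [0, 0, 0], "translation": [0, 0, 0], "claw": 64}
  ]
}}

```text
time_s: 5.15
position: [0.5345, 0.2905, 0.0182]
tool_rot: [180.0, -0.0, -146.0]
contact_force: [-0.1, 0.3, 0.3]
grip_width: 0.0643
```

```bash
python3 - <<'E'
from h import *
t=arm.get_image("top");s=arm.get_image("scene")
b=cv2.resize(s["color"][240:320,330:420,::-1],None,fx=7,fy=7,interpolation=2)
cv2.imwrite("pics/g2.png",b)
st=arm.read_state();print(st["position"],st["tool_rot"],st["contact_force"])
E
```

```text
[0.53496258 0.29073868 0.01897385] [ 1.79998049e+02  4.73888668e-02 -1.45982820e+02] [-0.09740699  0.659616   -0.27936708]
```

View pics/g2.png

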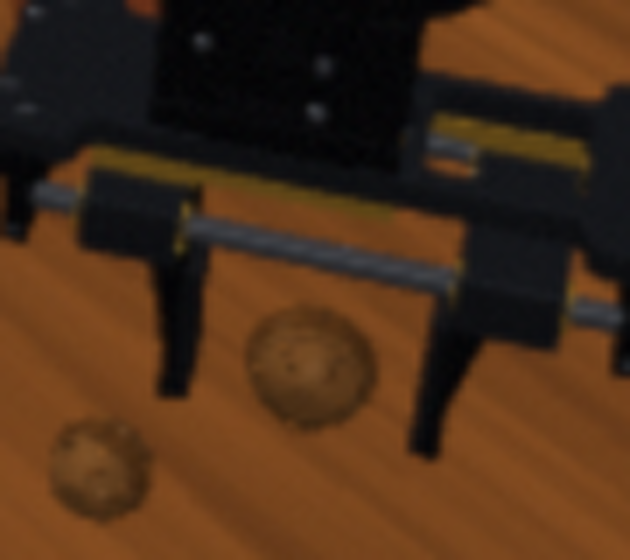

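The nut at (310,365) sits centred between the fingers, so I'll close gently.

{"name": "move_arm", "arguments": {
  "deltas": [
    {"angular": [0, 0, 0], "translation": [0, 0, 0], "claw": 50},
    {"angular": [0, 0, 0], "translation": [0, 0, 0], "claw": 42},
    {"angular": [0, 0, 0], "translation": [0, 0, 0], "claw": 38},
    {"angular": [0, 0, 0], "translation": [0, 0, 0], "claw": 34},
    {"angular": [0, 0, 0], "translation": [0, 0, 0], "claw": 34},
    {"angular": [0, 0, 0], "translation": [0, 0, 0], "claw": 34},
    {"angular": [0, 0, 0], "translation": [0, 0, 0], "claw": 34}
  ],
  "squeeze": 7
}}

```text
time_s: 5.95
position: [0.5346, 0.2907, 0.0186]
tool_rot: [180.0, 0.0, -146.0]
contact_force: [-0.5, -0.1, -0.0]
grip_width: 0.0363
```

```bash
python3 - <<'E'
from h import *
s=arm.get_image("scene")
b=cv2.resize(s["color"][240:320,330:420,::-1],None,fx=7,fy=7,interpolation=2)
cv2.imwrite("pics/g3.png",b)
st=arm.read_state();print(st)
E
```

```text
{'time_s': 6.0, 'joint_positions': array([-36.57758621,  28.7366287 ,   4.69159655,  98.53677805,
        -2.83903743,  52.8340397 ,  93.28141016]), 'joint_vel': array([ 0.04965091,  0.0065118 , -0.0006839 , -0.01126536,  0.00927673,
       -0.00424615,  0.11117959]), 'effort': array([ 3.01144375e-01, -6.50291491e+01,  3.17673661e+00, -3.14807045e+01,
        1.83775979e-01, -9.87777079e-03,  9.09949244e-05]), 'position': array([0.53458755, 0.2906507 , 0.01861263]), 'tool_rot': array([ 1.79991853e+02,  7.64874160e-03, -1.45972638e+02]), 'contact_force': array([-1.36590942,  0.47154117,  1.28136096]), 'moment': array([ 0.15156632,  0.15951314, -0.01579517]), 'grip_width': 0.0363725126899831}
```

View pics/g3.png

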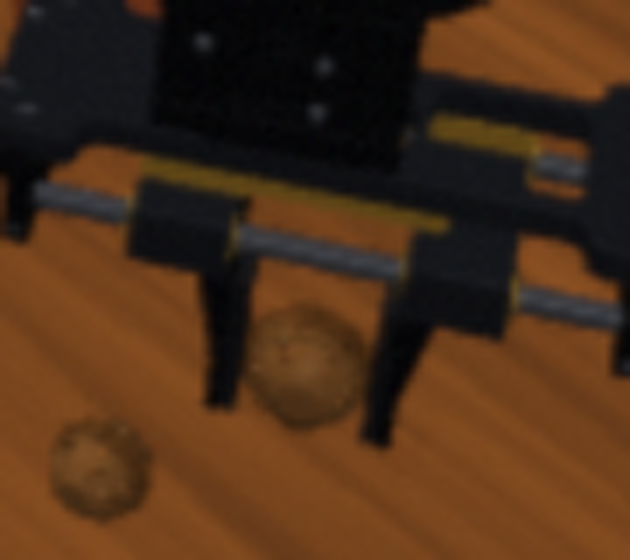

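Gripped width is 36.4 mm where the ridge should give 38, so I may be holding the cheeks. I'll let go, turn 90° and compare the widths with a light grip.

{"name": "move_arm", "arguments": {
  "deltas": [
    {"angular": [0, 0, 0], "translation": [0, 0, 0], "claw": 50},
    {"angular": [0, 0, 0], "translation": [0, 0, 0], "claw": 64},
    {"angular": [0, 0, 0], "translation": [0, 0, 0], "claw": 64},
    {"angular": [0, 0, 0.1428], "translation": [0, 0, 0], "claw": 64},
    {"angular": [0, 0, 0.1428], "translation": [0, 0, 0], "claw": 64},
    {"angular": [0, 0, 0.1428], "translation": [0, 0, 0], "claw": 64},
    {"angular": [0, 0, 0.1428], "translation": [0, 0, 0], "claw": 64},
    {"angular": [0, 0, 0.1428], "translation": [0, 0, 0], "claw": 64},
    {"angular": [0, 0, 0.1428], "translation": [0, 0, 0], "claw": 64},
    {"angular": [0, 0, 0.1428], "translation": [0, 0, 0], "claw": 64},
    {"angular": [0, 0, 0.1428], "translation": [0, 0, 0], "claw": 64},
    {"angular": [0, 0, 0.1428], "translation": [0, 0, 0], "claw": 64},
    {"angular": [0, 0, 0.1428], "translation": [0, 0, 0], "claw": 64},
    {"angular": [0, 0, 0.1428], "translation": [0, 0, 0], "claw": 64},
    {"angular": [0, 0, 0], "translation": [0, 0, 0], "claw": 64}
  ],
  "squeeze": 4
}}

```text
time_s: 7.5
position: [0.5345, 0.2907, 0.0185]
tool_rot: [-180.0, 0.0, 123.9]
contact_force: [0.5, -0.4, 0.1]
grip_width: 0.0641
```

```bash
python3 - <<'E'
from h import *
A=0
for i in range(4):
    s=arm.get_image("scene");A=A+s["color"].astype(np.float32)/4
b=cv2.resize(A[255:315,340:410,::-1],None,fx=9,fy=9,interpolation=cv2.INTER_LANCZOS4)
cv2.imwrite("pics/g4.png",np.clip(b*1.6,0,255))
st=arm.read_state();print(st["position"],st["tool_rot"],st["grip_width"])
E
```

```text
[0.53460006 0.29051937 0.01854319] [ 1.79997133e+02 -4.42004835e-03  1.24210093e+02] 0.06414621211392454[ WARN:0@5.593] global loadsave.cpp:1063 imwrite_ Unsupported depth image for selected encoder is fallbacked to CV_8U.
```

View pics/g4.png

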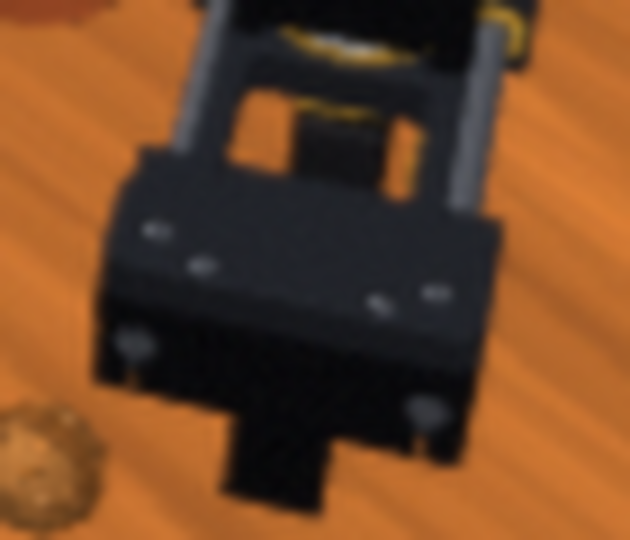

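{"name": "move_arm", "arguments": {
  "deltas": [
    {"angular": [0, 0, 0], "translation": [0, 0, 0], "claw": 50},
    {"angular": [0, 0, 0], "translation": [0, 0, 0], "claw": 44},
    {"angular": [0, 0, 0], "translation": [0, 0, 0], "claw": 40},
    {"angular": [0, 0, 0], "translation": [0, 0, 0], "claw": 37},
    {"angular": [0, 0, 0], "translation": [0, 0, 0], "claw": 34},
    {"angular": [0, 0, 0], "translation": [0, 0, 0], "claw": 32},
    {"angular": [0, 0, 0], "translation": [0, 0, 0], "claw": 30}
  ],
  "squeeze": 4
}}

```text
time_s: 8.4
position: [0.5346, 0.2905, 0.0186]
tool_rot: [-180.0, -0.0, 124.0]
contact_force: [-0.0, 0.5, 0.4]
grip_width: 0.0339
```

{"name": "move_arm", "arguments": {
  "deltas": [
    {"angular": [0, 0, 0], "translation": [0, 0, 0], "claw": 30},
    {"angular": [0, 0, 0], "translation": [0, 0, 0], "claw": 30}
  ]
}}

```text
time_s: 8.6
position: [0.5346, 0.2906, 0.0186]
tool_rot: [180.0, -0.0, 124.0]
contact_force: [-0.7, 0.1, 0.9]
grip_width: 0.0337
```

{"name": "move_arm", "arguments": {
  "deltas": [
    {"angular": [0, 0, 0], "translation": [0, 0, 0], "claw": 50},
    {"angular": [0, 0, 0], "translation": [0, 0, 0], "claw": 64},
    {"angular": [0, 0, 0], "translation": [0, 0, -45], "claw": 64},
    {"angular": [0, 0, 0], "translation": [0, 0, -45], "claw": 64},
    {"angular": [0, 0, 0], "translation": [45, -20, 0], "claw": 64},
    {"angular": [0, 0, 0], "translation": [45, -20, -20], "claw": 64},
    {"angular": [0, 0, 0], "translation": [45, -20, -20], "claw": 64},
    {"angular": [0, 0, 0], "translation": [0, 0, 0], "claw": 64}
  ]
}}

```text
time_s: 9.4
position: [0.4094, 0.3715, 0.1486]
tool_rot: [179.9, -0.2, 124.5]
contact_force: [0.1, -0.1, -0.1]
grip_width: 0.0639
```

```bash
python3 - <<'E'
from h import *
o=[]
for n,(u,v,w,h) in (("top",(141,190,22,22)),("scene",(361,278,26,26))):
    A=0
    for i in range(6):
        p=arm.get_image(n);A=A+p["color"].astype(float)/6
    np.save(n+"_avg2.npy",A)
    A=A[v:v+h,u:u+w]
    for f in (A.mean(2),A[...,0]-A[...,2]):
        f=(f-f.min())/(f.max()-f.min())*255
        o.append(cv2.resize(f.astype(np.uint8),(300,300),interpolation=cv2.INTER_LANCZOS4))
cv2.imwrite("pics/ch2.png",np.vstack([np.hstack(o[:2]),np.hstack(o[2:])]))
E
```

```text
(no output)
```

View pics/ch2.png

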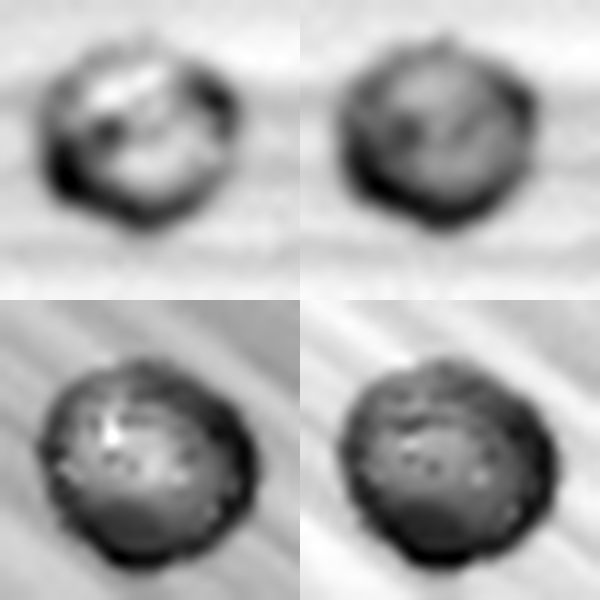

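{"name": "move_arm", "arguments": {
  "deltas": [
    {"angular": [0, 0, -0.1466], "translation": [0, 0, 0], "claw": 64},
    {"angular": [0, 0, -0.1466], "translation": [0, 0, 0], "claw": 64},
    {"angular": [0, 0, -0.1466], "translation": [0, 0, 0], "claw": 64},
    {"angular": [0, 0, -0.1466], "translation": [0, 0, 0], "claw": 64},
    {"angular": [0, 0, -0.1466], "translation": [0, 0, 0], "claw": 64},
    {"angular": [0, 0, -0.1466], "translation": [0, 0, 0], "claw": 64},
    {"angular": [0, 0, -0.1466], "translation": [0, 0, 0], "claw": 64},
    {"angular": [0, 0, -0.1466], "translation": [0, 0, 0], "claw": 64},
    {"angular": [0, 0, -0.1466], "translation": [0, 0, 0], "claw": 64},
    {"angular": [0, 0, -0.1466], "translation": [0, 0, 0], "claw": 64},
    {"angular": [0, 0, 0], "translation": [-18, -32.5, 20], "claw": 64},
    {"angular": [0, 0, 0], "translation": [-18, -32.5, 20], "claw": 64},
    {"angular": [0, 0, 0], "translation": [-18, -32.5, 20], "claw": 64},
    {"angular": [0, 0, 0], "translation": [-18, -32.5, 20], "claw": 64},
    {"angular": [0, 0, 0], "translation": [0, 0, 0], "claw": 64},
    {"angular": [0, 0, 0], "translation": [0, 0, 0], "claw": 64},
    {"angular": [0, 0, 0], "translation": [0, 0, 0], "claw": 64}
  ]
}}

```text
time_s: 11.7
position: [0.5384, 0.286, 0.0665]
tool_rot: [179.9, 0.0, -151.9]
contact_force: [0.0, -0.6, -0.3]
grip_width: 0.0643
```

{"name": "move_arm", "arguments": {
  "deltas": [
    {"angular": [0, 0, 0], "translation": [1.2, 5.8, 0], "claw": 64},
    {"angular": [0, 0, 0], "translation": [0, 0, 24], "claw": 64},
    {"angular": [0, 0, 0], "translation": [0, 0, 24], "claw": 64},
    {"angular": [0, 0, 0], "translation": [0, 0, 0], "claw": 64},
    {"angular": [0, 0, 0], "translation": [0, 0, 0], "claw": 50},
    {"angular": [0, 0, 0], "translation": [0, 0, 0], "claw": 43},
    {"angular": [0, 0, 0], "translation": [0, 0, 0], "claw": 39},
    {"angular": [0, 0, 0], "translation": [0, 0, 0], "claw": 36},
    {"angular": [0, 0, 0], "translation": [0, 0, 0], "claw": 34},
    {"angular": [0, 0, 0], "translation": [0, 0, 0], "claw": 34},
    {"angular": [0, 0, 0], "translation": [0, 0, 0], "claw": 34}
  ],
  "squeeze": 4
}}

```text
time_s: 12.8
position: [0.5354, 0.2897, 0.0186]
tool_rot: [180.0, 0.0, -152.0]
contact_force: [-0.7, 1.3, 5.3]
grip_width: 0.0366
```

{"name": "move_arm", "arguments": {
  "deltas": [
    {"angular": [0, 0, 0], "translation": [0, 0, 0], "claw": 34},
    {"angular": [0, 0, 0], "translation": [0, 0, 0], "claw": 34}
  ],
  "squeeze": 8
}}

```text
time_s: 13.0
position: [0.5354, 0.2897, 0.0187]
tool_rot: [180.0, 0.0, -152.0]
contact_force: [-0.6, -0.3, 5.9]
grip_width: 0.0368
```

{"name": "move_arm", "arguments": {
  "deltas": [
    {"angular": [0, 0, 0], "translation": [0, 0, -5], "claw": 34},
    {"angular": [0, 0, 0], "translation": [0, 0, -15], "claw": 34},
    {"angular": [0, 0, 0], "translation": [0, 0, -40], "claw": 34},
    {"angular": [0, 0, 0], "translation": [0, 0, -40], "claw": 34},
    {"angular": [0, 0, 0], "translation": [0, 0, 0], "claw": 34}
  ]
}}

```text
time_s: 13.5
position: [0.5382, 0.2906, 0.1251]
tool_rot: [179.9, 0.5, -152.0]
contact_force: [0.2, 0.4, -0.7]
grip_width: 0.0365
```

```bash
python3 - <<'E'
from h import *
s=arm.get_image("scene")
c=proj(s,arm.read_state()["position"])[0];print(c)
u,v=int(c[0])-40,int(c[1])-35
b=cv2.resize(s["color"][v:v+70,u:u+80,::-1],None,fx=8,fy=8,interpolation=2)
cv2.imwrite("pics/g5.png",b)
st=arm.read_state();print(st["position"],st["tool_rot"],st["contact_force"],st["grip_width"])
E
```

```text
[377.94715365 253.28629849]
[0.53687806 0.2901338  0.12207899] [ 179.95311333    0.3461561  -152.00321824] [-0.05977501 -0.12604387 -1.25789826] 0.03652148065033153
```

View pics/g5.png

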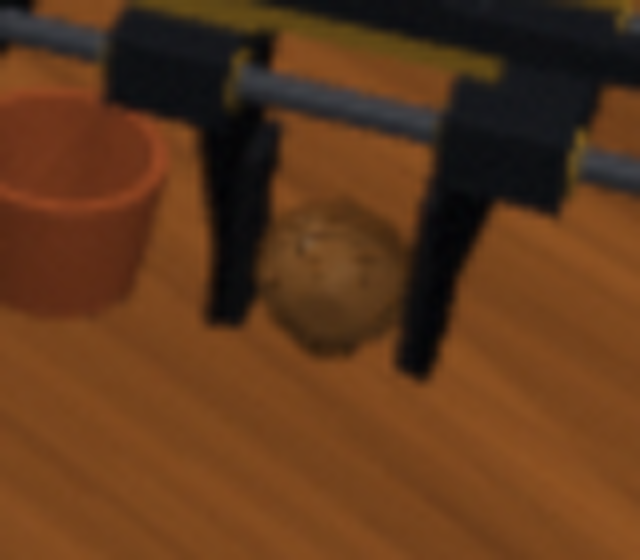

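{"name": "move_arm", "arguments": {
  "deltas": [
    {"angular": [0, 0, 0.1454], "translation": [0, 0, 0], "claw": 34},
    {"angular": [0, 0, 0.1454], "translation": [0, 0, 0], "claw": 34},
    {"angular": [0, 0, 0.1454], "translation": [0, 0, 0], "claw": 34},
    {"angular": [0, 0, 0.1454], "translation": [0, 0, 0], "claw": 34},
    {"angular": [0, 0, 0.1454], "translation": [0, 0, 0], "claw": 34},
    {"angular": [0, 0, 0.1454], "translation": [0, 0, 0], "claw": 34},
    {"angular": [0, 0, 0.1454], "translation": [0, 0, 0], "claw": 34},
    {"angular": [0, 0, 0.1454], "translation": [0, 0, 0], "claw": 34},
    {"angular": [0, 0, 0.1454], "translation": [0, 0, 0], "claw": 34},
    {"angular": [0, 0, 0.1454], "translation": [0, 0, 0], "claw": 34},
    {"angular": [0, 0, 0.1454], "translation": [0, 0, 0], "claw": 34},
    {"angular": [0, 0, 0.1454], "translation": [0, 0, 0], "claw": 34}
  ]
}}

```text
time_s: 14.75
position: [0.5345, 0.289, 0.1175]
tool_rot: [-179.9, 0.0, 107.7]
contact_force: [-0.0, -0.4, -1.1]
grip_width: 0.0361
```

{"name": "move_arm", "arguments": {
  "deltas": [
    {"angular": [0, 0, 0], "translation": [-44, -9.9, 0], "claw": 34},
    {"angular": [0, 0, 0], "translation": [-44, -9.9, 0], "claw": 34},
    {"angular": [0, 0, 0], "translation": [-44, -9.9, 0], "claw": 34},
    {"angular": [0, 0, 0], "translation": [-44, -9.9, 0], "claw": 34},
    {"angular": [0, 0, 0], "translation": [-44, -9.9, 0], "claw": 34},
    {"angular": [0, 0, 0], "translation": [-44, -9.9, 0], "claw": 34},
    {"angular": [0, 0, 0], "translation": [-44, -9.9, 0], "claw": 34},
    {"angular": [0, 0, 0], "translation": [-44, -9.9, 0], "claw": 34},
    {"angular": [0, 0, 0], "translation": [-44, -9.9, 0], "claw": 34},
    {"angular": [0, 0, 0], "translation": [-44, -9.9, 0], "claw": 34},
    {"angular": [0, 0, 0], "translation": [0, 0, 0], "claw": 34},
    {"angular": [0, 0, 0], "translation": [0, 0, 0], "claw": 34},
    {"angular": [0, 0, 0], "translation": [0, 0, 0], "claw": 34}
  ]
}}

```text
time_s: 16.05
position: [0.577, -0.1584, 0.1175]
tool_rot: [-179.9, -0.1, 108.1]
contact_force: [-0.2, 0.1, 0.2]
grip_width: 0.0364
```

```bash
python3 - <<'E'
from h import *
s=arm.get_image("scene")
st=arm.read_state();print(st["time_s"],st["position"],st["tool_rot"],st["contact_force"],st["grip_width"])
b=cv2.resize(s["color"][145:235,190:290,::-1],None,fx=7,fy=7,interpolation=2)
cv2.imwrite("pics/g6.png",b)
P=st["position"]
print(proj(s,[P,[.5801,-.1653,.02],[.5154,-.1864,.019],[.639,-.146,.034]]))
E
```

```text
16.1 [ 0.57726126 -0.15804826  0.11766773] [-1.79968816e+02 -6.31934830e-02  1.08157191e+02] [ 0.56784985  0.12302091 -0.30458037] 0.03622833366060658
[[239.15418133 176.25539824]
 [239.30703654 206.39958062]
 [254.41515486 196.54367858]
 [223.99975559 212.07337622]]
```

View pics/g6.png

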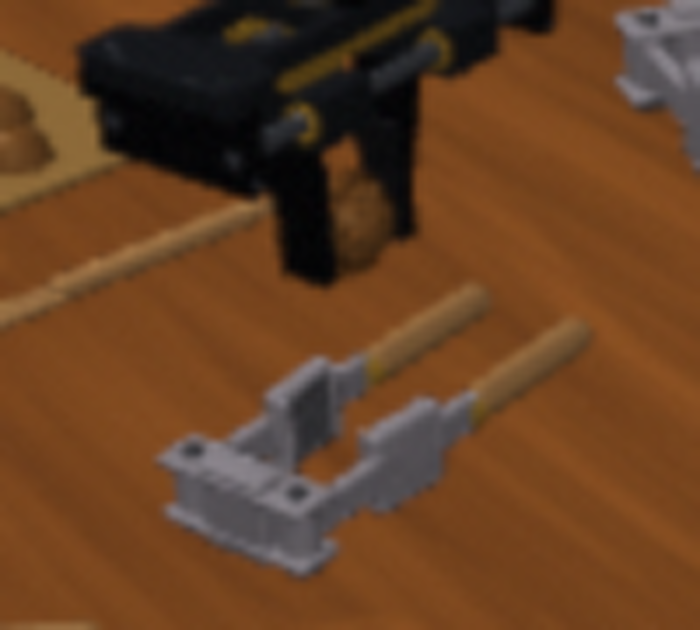

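{"name": "move_arm", "arguments": {
  "deltas": [
    {"angular": [0, 0, 0], "translation": [-7.5, 0.8, 20], "claw": 34},
    {"angular": [0, 0, 0], "translation": [0, 0, 30], "claw": 34},
    {"angular": [0, 0, 0], "translation": [0, 0, 0], "claw": 34},
    {"angular": [0, 0, 0], "translation": [0, 0, 0], "claw": 34},
    {"angular": [0, 0, 0], "translation": [0, 0, 0], "claw": 34}
  ]
}}

```text
time_s: 16.6
position: [0.5812, -0.1661, 0.0696]
tool_rot: [179.9, 0.0, 108.1]
contact_force: [-0.8, 0.6, -0.1]
grip_width: 0.0367
```

```bash
python3 - <<'E'
from h import *
s=arm.get_image("scene")
st=arm.read_state();print(st["time_s"],st["position"],st["tool_rot"],st["contact_force"],st["grip_width"])
b=cv2.resize(s["color"][165:235,200:280,::-1],None,fx=9,fy=9,interpolation=2)
cv2.imwrite("pics/g7.png",np.clip(b.astype(float)*1.4,0,255).astype(np.uint8))
P=st["position"]
E
```

```text
16.65 [ 0.58128486 -0.16626787  0.06964958] [1.79890572e+02 3.48359141e-02 1.08087996e+02] [ 0.42203659 -0.6628163  -1.19426167] 0.036290691772359725
```

View pics/g7.png

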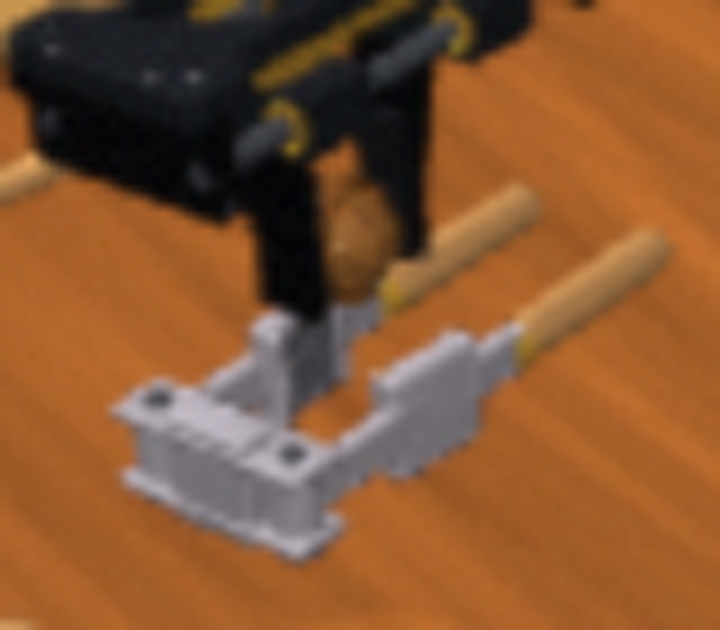

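{"name": "move_arm", "arguments": {
  "deltas": [
    {"angular": [0, 0, 0], "translation": [1.3, -0.4, 10], "claw": 34},
    {"angular": [0, 0, 0], "translation": [0, 0, 10], "claw": 34},
    {"angular": [0, 0, 0], "translation": [0, 0, 10], "claw": 34},
    {"angular": [0, 0, 0], "translation": [0, 0, 0], "claw": 34}
  ]
}}

```text
time_s: 17.05
position: [0.5785, -0.1651, 0.0362]
tool_rot: [-179.9, -0.1, 108.0]
contact_force: [-0.1, -0.0, 0.1]
grip_width: 0.0366
```

```bash
python3 - <<'E'
from h import *
s=arm.get_image("scene")
st=arm.read_state();print(st["time_s"],st["position"],st["tool_rot"],st["contact_force"],st["grip_width"])
b=cv2.resize(s["color"][165:235,200:280,::-1],None,fx=9,fy=9,interpolation=2)
cv2.imwrite("pics/g8.png",np.clip(b.astype(float)*1.4,0,255).astype(np.uint8))
E
```

```text
17.1 [ 0.57890828 -0.16535074  0.03709061] [-1.79899674e+02 -4.19358651e-02  1.08039098e+02] [-0.0339821  -0.23881786 -0.47244047] 0.036292312652677884
```

View pics/g8.png

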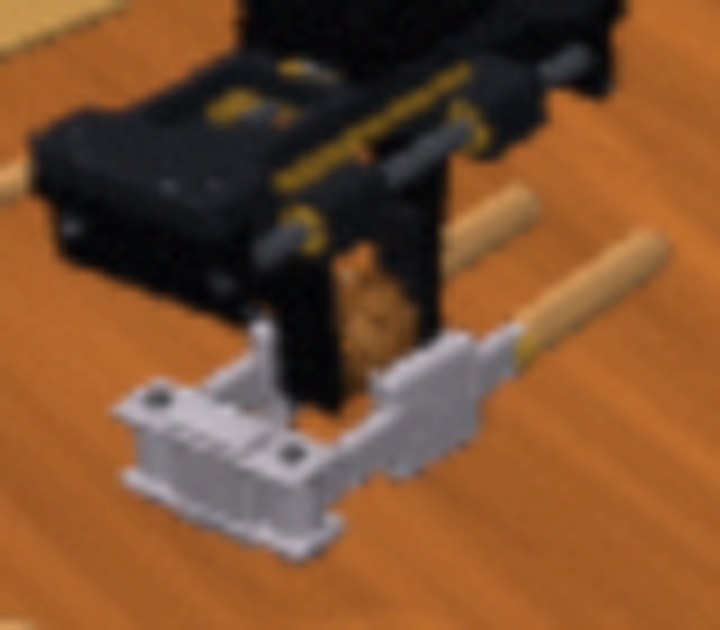

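{"name": "move_arm", "arguments": {
  "deltas": [
    {"angular": [0, 0, 0], "translation": [0, 0, 9], "claw": 34},
    {"angular": [0, 0, 0], "translation": [0, 0, 8], "claw": 34},
    {"angular": [0, 0, 0], "translation": [0, 0, 0], "claw": 34},
    {"angular": [0, 0, 0], "translation": [0, 0, 0], "claw": 34}
  ]
}}

```text
time_s: 17.5
position: [0.5795, -0.1655, 0.0209]
tool_rot: [-180.0, -0.0, 108.0]
contact_force: [-0.1, -0.4, -0.7]
grip_width: 0.0364
```

{"name": "move_arm", "arguments": {
  "deltas": [
    {"angular": [0, 0, 0], "translation": [0.5, 0.5, 1.8], "claw": 34},
    {"angular": [0, 0, 0], "translation": [0, 0, 0], "claw": 34},
    {"angular": [0, 0, 0], "translation": [0, 0, 0], "claw": 38},
    {"angular": [0, 0, 0], "translation": [0, 0, 0], "claw": 44},
    {"angular": [0, 0, 0], "translation": [0, 0, 0], "claw": 52},
    {"angular": [0, 0, 0], "translation": [0, 0, 0], "claw": 52}
  ]
}}

```text
time_s: 18.1
position: [0.58, -0.1648, 0.0194]
tool_rot: [180.0, -0.0, 108.1]
contact_force: [-0.9, 0.8, -0.2]
grip_width: 0.0494
```

```bash
python3 - <<'E'
from h import *
s=arm.get_image("scene")
st=arm.read_state();print(st["time_s"],st["position"],st["tool_rot"],st["contact_force"],st["grip_width"])
b=cv2.resize(s["color"][165:235,200:280,::-1],None,fx=9,fy=9,interpolation=2)
cv2.imwrite("pics/g9.png",np.clip(b.astype(float)*1.4,0,255).astype(np.uint8))
E
```

```text
18.15 [ 0.57999005 -0.16478248  0.01940609] [ 1.79991099e+02 -1.28356117e-03  1.08049124e+02] [ 0.11933568 -1.41648505 -0.34083228] 0.05092157051749755
```

View pics/g9.png

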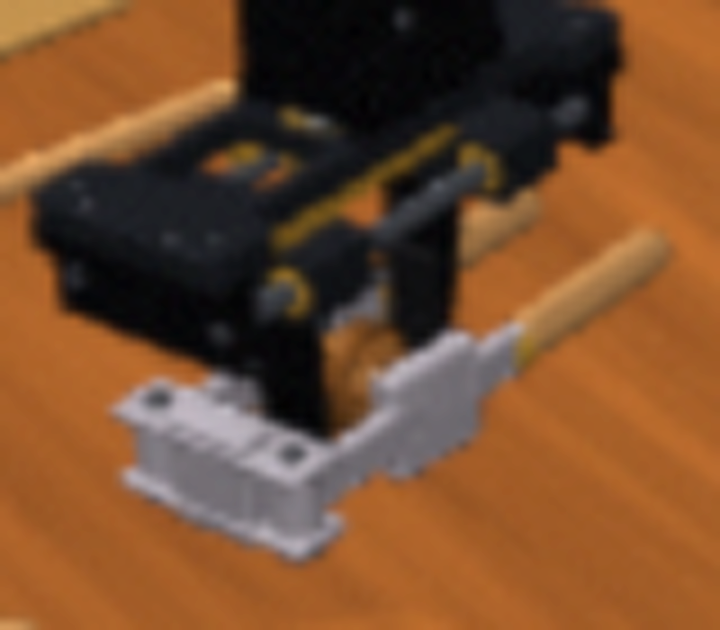

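Released upright between the jaws with the fingers clear. Next I'll rise slowly, then look.

{"name": "move_arm", "arguments": {
  "deltas": [
    {"angular": [0, 0, 0], "translation": [0, 0, -8], "claw": 52},
    {"angular": [0, 0, 0], "translation": [0, 0, -20], "claw": 52},
    {"angular": [0, 0, 0], "translation": [0, 0, -40], "claw": 52},
    {"angular": [0, 0, 0], "translation": [0, 0, -40], "claw": 60},
    {"angular": [0, 0, 0], "translation": [45, 0, -20], "claw": 80},
    {"angular": [0, 0, 0], "translation": [45, 0, 0], "claw": 80},
    {"angular": [0, 0, 0], "translation": [45, 0, 0], "claw": 80},
    {"angular": [0, 0, 0], "translation": [0, 0, 0], "claw": 80}
  ]
}}

```text
time_s: 18.95
position: [0.5371, -0.0295, 0.1477]
tool_rot: [180.0, -0.2, 108.5]
contact_force: [0.3, -0.1, -0.5]
grip_width: 0.078
```

```bash
python3 - <<'E'
from h import *
s=arm.get_image("scene");t=arm.get_image("top")
st=arm.read_state();print(st["time_s"],st["position"],st["tool_rot"],st["contact_force"],st["grip_width"])
a=cv2.resize(t["color"][145:245,290:365,::-1],None,fx=5,fy=5,interpolation=2)
b=cv2.resize(s["color"][175:235,205:275,::-1],None,fx=6,fy=6,interpolation=2)
b=cv2.copyMakeBorder(b,0,500-b.shape[0],0,0,0)
cv2.imwrite("pics/g10.png",np.clip(np.hstack([a,b]).astype(float)*1.4,0,255).astype(np.uint8))
E
```

```text
19.05 [ 0.53811202 -0.0351955   0.14799375] [ 1.79941881e+02 -3.84098463e-02  1.08193265e+02] [ 0.81019019  0.05869667 -0.230717  ] 0.07915213028995521
```

View pics/g10.png

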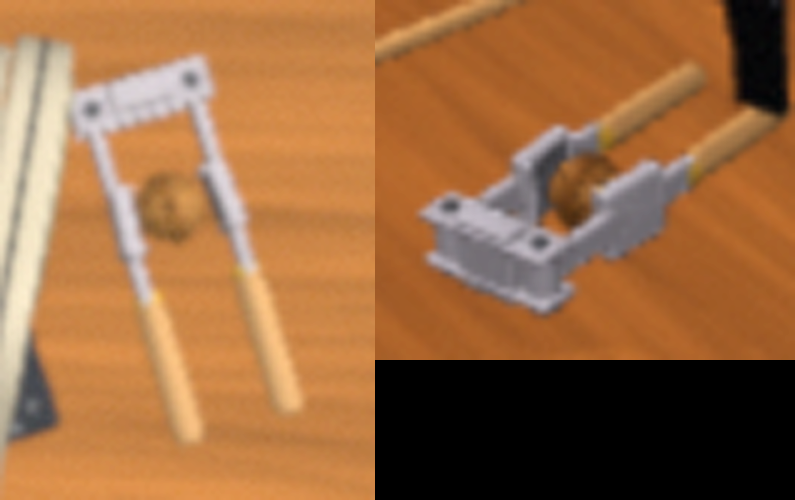

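```bash
python3 - <<'E'
from h import *
A=0
for i in range(5): t=arm.get_image("top");A=A+t["color"].astype(np.float32)/5
c=A[173:199,311:337,::-1]
f=c.mean(2);f=(f-f.min())/(np.percentile(f,90)-f.min())*255
b=np.clip(cv2.resize(f,(400,400),interpolation=cv2.INTER_LANCZOS4),0,255)
d=np.clip(cv2.resize(c*1.4,(400,400),interpolation=cv2.INTER_LANCZOS4),0,255)
cv2.imwrite("pics/g11.png",np.hstack([np.repeat(b[...,None],3,2),d]).astype(np.uint8))
E
```

```text
(no output)
```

View pics/g11.png

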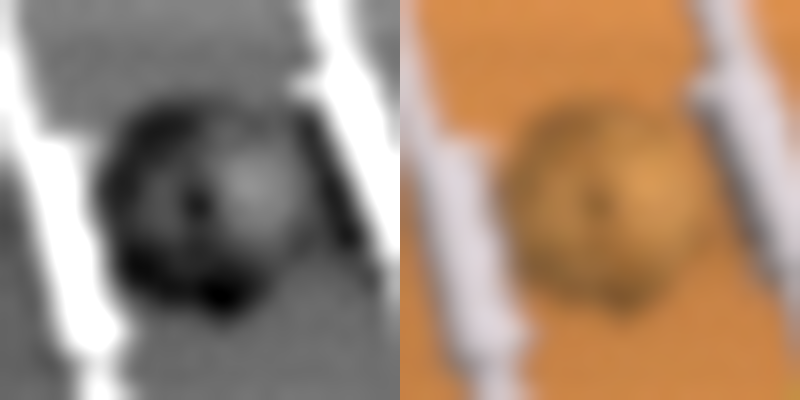

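{"name": "move_arm", "arguments": {
  "deltas": [
    {"angular": [0, 0, 0.1428], "translation": [0, 0, 0], "claw": 86},
    {"angular": [0, 0, 0.1428], "translation": [0, 0, 0], "claw": 86},
    {"angular": [0, 0, 0.1428], "translation": [0, 0, 0], "claw": 86},
    {"angular": [0, 0, 0.1428], "translation": [0, 0, 0], "claw": 86},
    {"angular": [0, 0, 0.1428], "translation": [0, 0, 0], "claw": 86},
    {"angular": [0, 0, 0.1428], "translation": [0, 0, 0], "claw": 86},
    {"angular": [0, 0, 0.1428], "translation": [0, 0, 0], "claw": 86},
    {"angular": [0, 0, 0.1428], "translation": [0, 0, 0], "claw": 86},
    {"angular": [0, 0, 0.1428], "translation": [0, 0, 0], "claw": 86},
    {"angular": [0, 0, 0.1428], "translation": [0, 0, 0], "claw": 86},
    {"angular": [0, 0, 0.1428], "translation": [0, 0, 0], "claw": 86},
    {"angular": [0, 0, 0], "translation": [-17, 34, 0], "claw": 86},
    {"angular": [0, 0, 0], "translation": [-17, 34, 0], "claw": 86},
    {"angular": [0, 0, 0], "translation": [-17, 34, 0], "claw": 86},
    {"angular": [0, 0, 0], "translation": [-17, 34, 0], "claw": 86},
    {"angular": [0, 0, 0], "translation": [0, 0, 40], "claw": 86},
    {"angular": [0, 0, 0], "translation": [0, 0, 40], "claw": 86},
    {"angular": [0, 0, 0], "translation": [0, 0, 0], "claw": 86},
    {"angular": [0, 0, 0], "translation": [0, 0, 0], "claw": 86},
    {"angular": [0, 0, 0], "translation": [0, 0, 0], "claw": 86}
  ]
}}

```text
time_s: 21.3
position: [0.5167, -0.1875, 0.0693]
tool_rot: [179.9, -0.1, 18.0]
contact_force: [-0.6, -0.6, -1.1]
grip_width: 0.0861
```

```bash
python3 - <<'E'
from h import *
s=arm.get_image("scene")
st=arm.read_state();print(st["time_s"],st["position"],st["tool_rot"],st["contact_force"],st["grip_width"])
b=cv2.resize(s["color"][150:235,200:300,::-1],None,fx=7,fy=7,interpolation=2)
cv2.imwrite("pics/g12.png",np.clip(b.astype(float)*1.4,0,255).astype(np.uint8))
E
```

```text
21.35 [ 0.51681059 -0.18728242  0.06933469] [ 1.79926604e+02 -1.39372532e-01  1.80507257e+01] [-0.12944269 -0.02373169  0.23469045] 0.08629251724124867
```

View pics/g12.png

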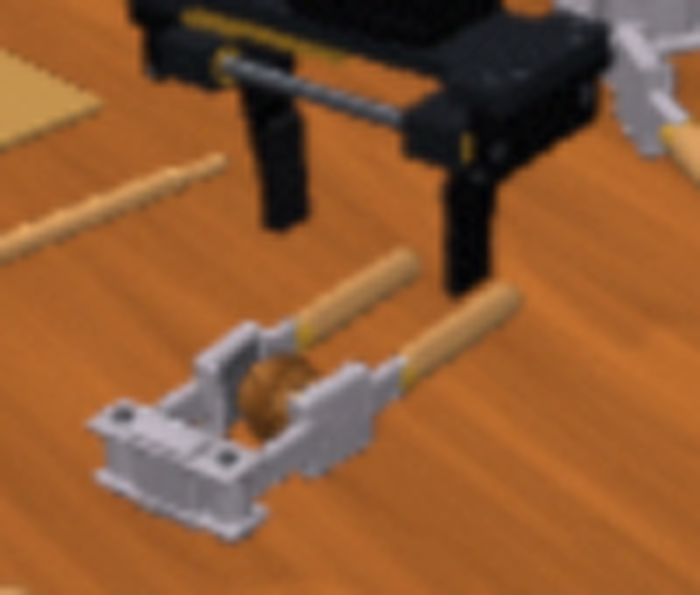

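{"name": "move_arm", "arguments": {
  "deltas": [
    {"angular": [0, 0, 0], "translation": [-0.6, -1.4, 0], "claw": 86},
    {"angular": [0, 0, 0], "translation": [0, 0, 15], "claw": 86},
    {"angular": [0, 0, 0], "translation": [0, 0, 18], "claw": 86},
    {"angular": [0, 0, 0], "translation": [0, 0, 18], "claw": 86},
    {"angular": [0, 0, 0], "translation": [0, 0, 0], "claw": 86},
    {"angular": [0, 0, 0], "translation": [0, 0, 0], "claw": 86}
  ]
}}

```text
time_s: 21.95
position: [0.5144, -0.1855, 0.0158]
tool_rot: [-180.0, 0.0, 18.1]
contact_force: [-0.7, 1.1, 0.8]
grip_width: 0.086
```

```bash
python3 - <<'E'
from h import *
s=arm.get_image("scene")
st=arm.read_state();print(st["time_s"],st["position"],st["tool_rot"],st["contact_force"],st["grip_width"])
b=cv2.resize(s["color"][150:235,200:300,::-1],None,fx=7,fy=7,interpolation=2)
cv2.imwrite("pics/g13.png",np.clip(b.astype(float)*1.4,0,255).astype(np.uint8))
E
```

```text
22.0 [ 0.51443537 -0.18552619  0.01593966] [-1.79988899e+02  1.53183846e-02  1.80563101e+01] [ 0.10089183 -0.19285637 -0.53309689] 0.08622932275779105
```

View pics/g13.png

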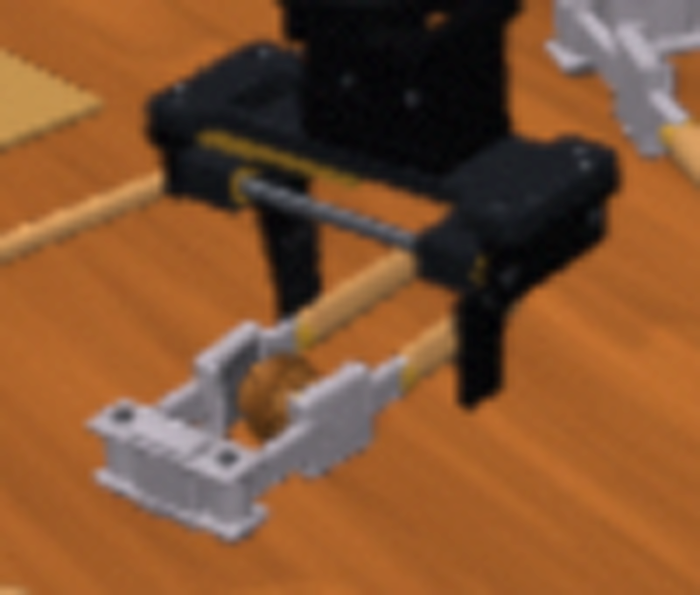

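{"name": "move_arm", "arguments": {
  "deltas": [
    {"angular": [0, 0, 0], "translation": [0, 0, -2], "claw": 80},
    {"angular": [0, 0, 0], "translation": [0, 0, 0], "claw": 75},
    {"angular": [0, 0, 0], "translation": [0, 0, 0], "claw": 71},
    {"angular": [0, 0, 0], "translation": [0, 0, 0], "claw": 69},
    {"angular": [0, 0, 0], "translation": [0, 0, 0], "claw": 67},
    {"angular": [0, 0, 0], "translation": [0, 0, 0], "claw": 65},
    {"angular": [0, 0, 0], "translation": [0, 0, 0], "claw": 63},
    {"angular": [0, 0, 0], "translation": [0, 0, 0], "claw": 61},
    {"angular": [0, 0, 0], "translation": [0, 0, 0], "claw": 60},
    {"angular": [0, 0, 0], "translation": [0, 0, 0], "claw": 60}
  ],
  "squeeze": 5
}}

```text
time_s: 23.0
position: [0.5146, -0.1857, 0.0184]
tool_rot: [-180.0, 0.0, 18.0]
contact_force: [-0.3, 0.1, 1.9]
grip_width: 0.0603
```

```bash
python3 - <<'E'
from h import *
s=arm.get_image("scene")
st=arm.read_state();print(st["time_s"],st["position"],st["tool_rot"],st["contact_force"],st["grip_width"])
b=cv2.resize(s["color"][150:235,200:300,::-1],None,fx=7,fy=7,interpolation=2)
cv2.imwrite("pics/g14.png",np.clip(b.astype(float)*1.4,0,255).astype(np.uint8))
E
```

```text
23.05 [ 0.51455652 -0.18568244  0.01833946] [-1.79996088e+02  1.02522345e-03  1.80446519e+01] [-0.95585024 -0.50945769  1.31231159] 0.06040749914405808
```

View pics/g14.png

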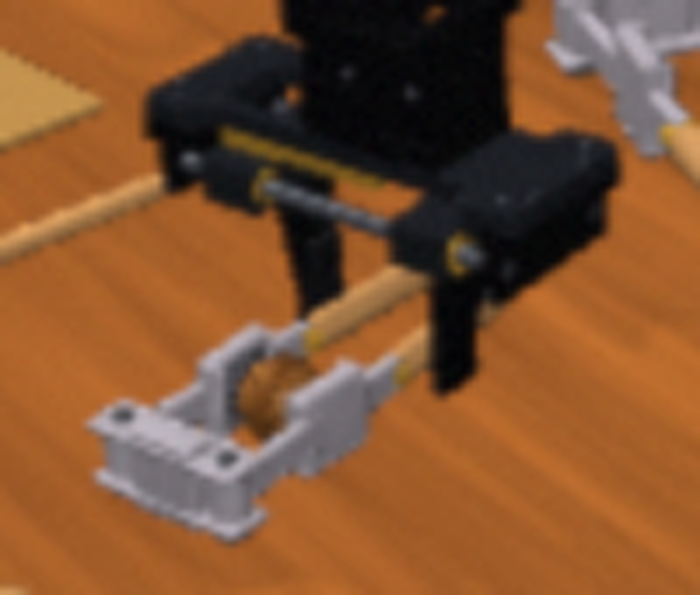

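{"name": "move_arm", "arguments": {
  "deltas": [
    {"angular": [0, 0, 0], "translation": [0, 0, 0], "claw": 59},
    {"angular": [0, 0, 0], "translation": [0, 0, 0], "claw": 58},
    {"angular": [0, 0, 0], "translation": [0, 0, 0], "claw": 57},
    {"angular": [0, 0, 0], "translation": [0, 0, 0], "claw": 56},
    {"angular": [0, 0, 0], "translation": [0, 0, 0], "claw": 55},
    {"angular": [0, 0, 0], "translation": [0, 0, 0], "claw": 54},
    {"angular": [0, 0, 0], "translation": [0, 0, 0], "claw": 53},
    {"angular": [0, 0, 0], "translation": [0, 0, 0], "claw": 52},
    {"angular": [0, 0, 0], "translation": [0, 0, 0], "claw": 51},
    {"angular": [0, 0, 0], "translation": [0, 0, 0], "claw": 50},
    {"angular": [0, 0, 0], "translation": [0, 0, 0], "claw": 49},
    {"angular": [0, 0, 0], "translation": [0, 0, 0], "claw": 49}
  ]
}}

```text
time_s: 24.25
position: [0.5147, -0.1857, 0.0184]
tool_rot: [180.0, -0.0, 18.0]
contact_force: [0.3, -0.9, 2.0]
grip_width: 0.0491
```

{"name": "move_arm", "arguments": {
  "deltas": [
    {"angular": [0, 0, 0], "translation": [0, 0, 0], "claw": 48},
    {"angular": [0, 0, 0], "translation": [0, 0, 0], "claw": 47},
    {"angular": [0, 0, 0], "translation": [0, 0, 0], "claw": 46},
    {"angular": [0, 0, 0], "translation": [0, 0, 0], "claw": 45},
    {"angular": [0, 0, 0], "translation": [0, 0, 0], "claw": 45},
    {"angular": [0, 0, 0], "translation": [0, 0, 0], "claw": 45}
  ]
}}

```text
time_s: 24.85
position: [0.5147, -0.1857, 0.0184]
tool_rot: [180.0, -0.0, 18.0]
contact_force: [0.6, -0.6, 1.7]
grip_width: 0.0493
```

```bash
python3 - <<'E'
from h import *
s=arm.get_image("scene")
st=arm.read_state();print(st["time_s"],st["position"],st["contact_force"],st["grip_width"])
b=cv2.resize(s["color"][150:235,200:300,::-1],None,fx=7,fy=7,interpolation=2)
cv2.imwrite("pics/g15.png",np.clip(b.astype(float)*1.4,0,255).astype(np.uint8))
E
```

```text
24.9 [ 0.51465487 -0.18564155  0.01836517] [ 0.60237025 -0.6037915   0.00409643] 0.04958935082349231
```

View pics/g15.png

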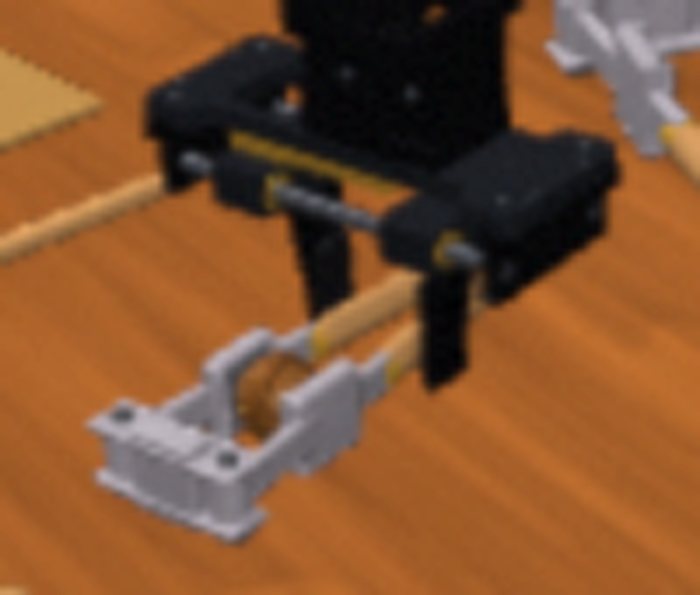

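Stalled on the nut at 49.2 mm with 5 N. From here I'll raise the force in steps, keeping the position command just ahead.

{"name": "move_arm", "arguments": {
  "deltas": [
    {"angular": [0, 0, 0], "translation": [0, 0, 0], "claw": 48},
    {"angular": [0, 0, 0], "translation": [0, 0, 0], "claw": 47.5},
    {"angular": [0, 0, 0], "translation": [0, 0, 0], "claw": 47},
    {"angular": [0, 0, 0], "translation": [0, 0, 0], "claw": 47}
  ],
  "squeeze": 8
}}

```text
time_s: 25.3
position: [0.5146, -0.1857, 0.0184]
tool_rot: [180.0, -0.0, 18.0]
contact_force: [-0.2, -0.4, 1.4]
grip_width: 0.0484
```

{"name": "move_arm", "arguments": {
  "deltas": [
    {"angular": [0, 0, 0], "translation": [0, 0, 0], "claw": 46.8},
    {"angular": [0, 0, 0], "translation": [0, 0, 0], "claw": 46.8},
    {"angular": [0, 0, 0], "translation": [0, 0, 0], "claw": 46.8}
  ],
  "squeeze": 10
}}

```text
time_s: 25.6
position: [0.5146, -0.1857, 0.0184]
tool_rot: [180.0, -0.0, 18.0]
contact_force: [1.2, -0.7, 1.5]
grip_width: 0.0477
```

{"name": "move_arm", "arguments": {
  "deltas": [
    {"angular": [0, 0, 0], "translation": [0, 0, 0], "claw": 46},
    {"angular": [0, 0, 0], "translation": [0, 0, 0], "claw": 46},
    {"angular": [0, 0, 0], "translation": [0, 0, 0], "claw": 46}
  ],
  "squeeze": 10
}}

```text
time_s: 25.9
position: [0.5146, -0.1857, 0.0183]
tool_rot: [-180.0, -0.0, 18.0]
contact_force: [0.4, -0.1, 1.8]
grip_width: 0.0476
```

{"name": "move_arm", "arguments": {
  "deltas": [
    {"angular": [0, 0, 0], "translation": [0, 0, 0], "claw": 46},
    {"angular": [0, 0, 0], "translation": [0, 0, 0], "claw": 46},
    {"angular": [0, 0, 0], "translation": [0, 0, 0], "claw": 46}
  ],
  "squeeze": 11.5
}}

```text
time_s: 26.2
position: [0.5146, -0.1856, 0.0183]
tool_rot: [-180.0, -0.0, 18.0]
contact_force: [0.3, -1.0, 1.8]
grip_width: 0.0469
```

{"name": "move_arm", "arguments": {
  "deltas": [
    {"angular": [0, 0, 0], "translation": [0, 0, 0], "claw": 45.7},
    {"angular": [0, 0, 0], "translation": [0, 0, 0], "claw": 45.7},
    {"angular": [0, 0, 0], "translation": [0, 0, 0], "claw": 45.7}
  ],
  "squeeze": 12.5
}}

```text
time_s: 26.5
position: [0.5146, -0.1857, 0.0183]
tool_rot: [-180.0, -0.0, 18.0]
contact_force: [0.2, -0.5, 1.5]
grip_width: 0.0462
```

{"name": "move_arm", "arguments": {
  "deltas": [
    {"angular": [0, 0, 0], "translation": [0, 0, 0], "claw": 45.2},
    {"angular": [0, 0, 0], "translation": [0, 0, 0], "claw": 45.2}
  ],
  "squeeze": 12.5
}}

```text
time_s: 26.7
position: [0.5146, -0.1857, 0.0183]
tool_rot: [-180.0, 0.0, 18.0]
contact_force: [0.6, -0.9, 0.8]
grip_width: 0.0461
```

{"name": "move_arm", "arguments": {
  "deltas": [
    {"angular": [0, 0, 0], "translation": [0, 0, 0], "claw": 45.2},
    {"angular": [0, 0, 0], "translation": [0, 0, 0], "claw": 45.2}
  ],
  "squeeze": 13.5
}}

```text
time_s: 26.9
position: [0.5146, -0.1857, 0.0183]
tool_rot: [-180.0, -0.0, 18.0]
contact_force: [0.3, -1.8, 2.1]
grip_width: 0.0456
```

{"name": "move_arm", "arguments": {
  "deltas": [
    {"angular": [0, 0, 0], "translation": [0, 0, 0], "claw": 44.6},
    {"angular": [0, 0, 0], "translation": [0, 0, 0], "claw": 44.6}
  ],
  "squeeze": 13.5
}}

```text
time_s: 27.1
position: [0.5146, -0.1856, 0.0183]
tool_rot: [-180.0, -0.0, 18.0]
contact_force: [-0.3, -1.3, 1.8]
grip_width: 0.0458
```

{"name": "move_arm", "arguments": {
  "deltas": [
    {"angular": [0, 0, 0], "translation": [0, 0, 0], "claw": 44.6},
    {"angular": [0, 0, 0], "translation": [0, 0, 0], "claw": 44.6}
  ],
  "squeeze": 14.3
}}

```text
time_s: 27.3
position: [0.5146, -0.1856, 0.0183]
tool_rot: [-180.0, -0.0, 18.0]
contact_force: [0.2, -1.5, 1.1]
grip_width: 0.0453
```

{"name": "move_arm", "arguments": {
  "deltas": [
    {"angular": [0, 0, 0], "translation": [0, 0, 0], "claw": 44.2},
    {"angular": [0, 0, 0], "translation": [0, 0, 0], "claw": 44.2}
  ],
  "squeeze": 15
}}

```text
time_s: 27.5
position: [0.5146, -0.1857, 0.0183]
tool_rot: [-180.0, -0.0, 18.0]
contact_force: [-0.4, -0.5, 1.9]
grip_width: 0.0448
```

{"name": "move_arm", "arguments": {
  "deltas": [
    {"angular": [0, 0, 0], "translation": [0, 0, 0], "claw": 44.2},
    {"angular": [0, 0, 0], "translation": [0, 0, 0], "claw": 44.2}
  ],
  "squeeze": 15
}}

```text
time_s: 27.7
position: [0.5146, -0.1856, 0.0183]
tool_rot: [-180.0, -0.0, 18.1]
contact_force: [0.2, -1.8, 2.2]
grip_width: 0.0446
```

{"name": "move_arm", "arguments": {
  "deltas": [
    {"angular": [0, 0, 0], "translation": [0, 0, 0], "claw": 43.7},
    {"angular": [0, 0, 0], "translation": [0, 0, 0], "claw": 43.7}
  ],
  "squeeze": 15
}}

```text
time_s: 27.9
position: [0.5146, -0.1856, 0.0183]
tool_rot: [-180.0, 0.0, 18.1]
contact_force: [0.1, -1.5, 2.1]
grip_width: 0.0445
```

{"name": "move_arm", "arguments": {
  "deltas": [
    {"angular": [0, 0, 0], "translation": [0, 0, 0], "claw": 43.7},
    {"angular": [0, 0, 0], "translation": [0, 0, 0], "claw": 43.7}
  ],
  "squeeze": 15.8
}}

```text
time_s: 28.1
position: [0.5145, -0.1855, 0.0182]
tool_rot: [-180.0, 0.0, 18.1]
contact_force: [-0.6, 0.0, 1.0]
grip_width: 0.0437
```

The width jumped onto the command (44.5 to 43.7), so the shell may have given. A safe test is to drop the grip to 5 N at the same command: an uncracked shell would push the fingers back towards 49 mm.

{"name": "move_arm", "arguments": {
  "deltas": [
    {"angular": [0, 0, 0], "translation": [0, 0, 0], "claw": 43.7},
    {"angular": [0, 0, 0], "translation": [0, 0, 0], "claw": 43.7},
    {"angular": [0, 0, 0], "translation": [0, 0, 0], "claw": 43.7},
    {"angular": [0, 0, 0], "translation": [0, 0, 0], "claw": 43.7}
  ],
  "squeeze": 5
}}

```text
time_s: 28.5
position: [0.5145, -0.1856, 0.0183]
tool_rot: [-180.0, 0.0, 18.1]
contact_force: [-0.2, -0.2, 0.2]
grip_width: 0.0438
```

{"name": "move_arm", "arguments": {
  "deltas": [
    {"angular": [0, 0, 0], "translation": [0, 0, 0], "claw": 46},
    {"angular": [0, 0, 0], "translation": [0, 0, 0], "claw": 48},
    {"angular": [0, 0, 0], "translation": [0, 0, 0], "claw": 50},
    {"angular": [0, 0, 0], "translation": [0, 0, 0], "claw": 50},
    {"angular": [0, 0, 0], "translation": [0, 0, 0], "claw": 49},
    {"angular": [0, 0, 0], "translation": [0, 0, 0], "claw": 48},
    {"angular": [0, 0, 0], "translation": [0, 0, 0], "claw": 47},
    {"angular": [0, 0, 0], "translation": [0, 0, 0], "claw": 46},
    {"angular": [0, 0, 0], "translation": [0, 0, 0], "claw": 46},
    {"angular": [0, 0, 0], "translation": [0, 0, 0], "claw": 46}
  ],
  "squeeze": 4
}}

```text
time_s: 29.5
position: [0.5145, -0.1856, 0.0183]
tool_rot: [-180.0, 0.0, 18.0]
contact_force: [-0.1, 0.0, -1.1]
grip_width: 0.046
```

It reaches 46 mm at 4 N, where the whole shell needed about 12.5 N, so it is cracked. Now I'll open slowly and leave.

{"name": "move_arm", "arguments": {
  "deltas": [
    {"angular": [0, 0, 0], "translation": [0, 0, 0], "claw": 48},
    {"angular": [0, 0, 0], "translation": [0, 0, 0], "claw": 51},
    {"angular": [0, 0, 0], "translation": [0, 0, 0], "claw": 54},
    {"angular": [0, 0, 0], "translation": [0, 0, 0], "claw": 57},
    {"angular": [0, 0, 0], "translation": [0, 0, 0], "claw": 60},
    {"angular": [0, 0, 0], "translation": [0, 0, 0], "claw": 63},
    {"angular": [0, 0, 0], "translation": [0, 0, 0], "claw": 66},
    {"angular": [0, 0, 0], "translation": [0, 0, 0], "claw": 69},
    {"angular": [0, 0, 0], "translation": [0, 0, 0], "claw": 72},
    {"angular": [0, 0, 0], "translation": [0, 0, 0], "claw": 77},
    {"angular": [0, 0, 0], "translation": [0, 0, 0], "claw": 84},
    {"angular": [0, 0, 0], "translation": [0, 0, 0], "claw": 86},
    {"angular": [0, 0, 0], "translation": [0, 0, 0], "claw": 86}
  ]
}}

```text
time_s: 30.8
position: [0.5147, -0.1857, 0.0184]
tool_rot: [180.0, -0.0, 18.0]
contact_force: [-0.2, 0.3, -0.3]
grip_width: 0.0852
```

```bash
python3 - <<'E'
from h import *
s=arm.get_image("scene")
st=arm.read_state();print(st["time_s"],st["position"],st["contact_force"],st["grip_width"])
b=cv2.resize(s["color"][150:235,200:300,::-1],None,fx=7,fy=7,interpolation=2)
cv2.imwrite("pics/g16.png",np.clip(b.astype(float)*1.4,0,255).astype(np.uint8))
E
```

```text
30.85 [ 0.51463771 -0.1856587   0.01837686] [-0.33710473 -0.23590893 -0.645536  ] 0.085592011710924
```

View pics/g16.png

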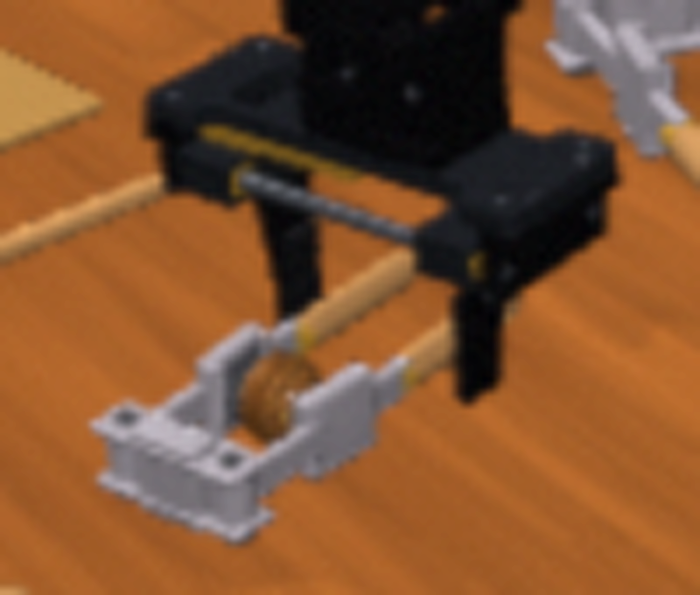

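{"name": "move_arm", "arguments": {
  "deltas": [
    {"angular": [0, 0, 0], "translation": [0, 0, -8], "claw": 86},
    {"angular": [0, 0, 0], "translation": [0, 0, -20], "claw": 86},
    {"angular": [0, 0, 0], "translation": [0, 0, -40], "claw": 86},
    {"angular": [0, 0, 0], "translation": [0, 0, -40], "claw": 86},
    {"angular": [0, 0, 0], "translation": [-30, -30, -20], "claw": 86},
    {"angular": [0, 0, 0], "translation": [-10, -45, 0], "claw": 86},
    {"angular": [0, 0, 0], "translation": [0, -45, 0], "claw": 86},
    {"angular": [0, 0, 0], "translation": [0, -45, 0], "claw": 86},
    {"angular": [0, 0, 0], "translation": [0, 0, 0], "claw": 86},
    {"angular": [0, 0, 0], "translation": [0, 0, 0], "claw": 86}
  ]
}}

```text
time_s: 31.85
position: [0.4397, -0.0645, 0.1481]
tool_rot: [-179.9, -0.1, 18.1]
contact_force: [0.7, -0.5, 0.5]
grip_width: 0.0857
```

```bash
python3 - <<'E'
from h import *
s=arm.get_image("scene");t=arm.get_image("top")
st=arm.read_state();print(st["time_s"],st["position"],st["contact_force"])
a=cv2.resize(t["color"][145:245,290:365,::-1],None,fx=5,fy=5,interpolation=2)
b=cv2.resize(s["color"][175:235,205:275,::-1],None,fx=6,fy=6,interpolation=2)
b=cv2.copyMakeBorder(b,0,500-b.shape[0],0,0,0)
cv2.imwrite("pics/g17.png",np.clip(np.hstack([a,b]).astype(float)*1.4,0,255).astype(np.uint8))
E
```

```text
31.95 [ 0.43976066 -0.06683289  0.14791343] [-0.61307683  0.0044731   0.85133058]
```

View pics/g17.png

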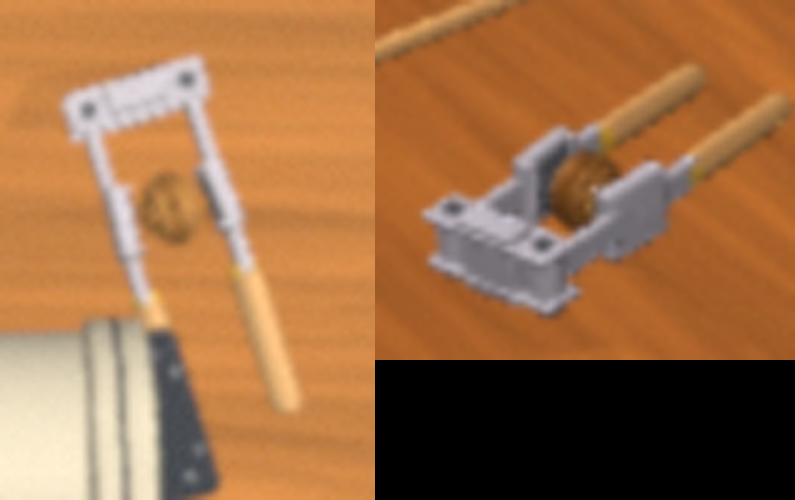

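The cracked nut at (171,208) is centred between the open jaws in the top view, and the arm is clear. I'll hand in the job.

```bash
python3 - <<'E'
from plant import arm
print(arm.close_job(),arm.read_state()["time_s"])
E
```

```text
the job is handed in; nothing more can be done
the job is handed in; nothing more can be done
```

The walnut is cracked and standing between the jaws of the middle nutcracker, with both handles sprung open. I handed the job in with the robot's clock at about 32 s; it gave no verdict.

**Placing:** I held the larger walnut by its ridge at 8 N, set it upright between the jaws with its cheeks towards them, and let go before squeezing.

**Cracking:** I raised the squeeze on the handles in small steps, keeping the commanded width at most about 1.5 mm ahead of the fingers. The shell gave at about 15 to 16 N, at an outer width of about 44 mm.

**Last checks:**
- **Cracked:** closing again at only 4 N reached 46 mm, where the whole shell had needed about 12.5 N.
- **Final picture:** the nut is centred between the jaws, the right lever is clearly open, and the hand is clear. The hand hid most of the left handle in the top view, but the scene view shows both handles open.
- **Kernel and lever angles:** I couldn't measure either directly. The kernel being uncrushed follows from the fingers closing less than 1 mm past the crack.

**Disagreement:** the ridge measured about 36.5 mm between the fingers, not the stated 38. A second grip turned 90° gave 33.8 mm, and the pictures agreed on which way the ridge ran, so I took the wider direction as the ridge. That cross-check meant gripping the cheeks briefly at 4 N.

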